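Snap the drive board onto its standoffs

TASK

Take the green circuit board by its heat sink from the black tray and lay it over the four white snap standoffs in the aluminium housing, terminal strip at the end with the gap in the rim. Press it down gently and evenly, keeping it nearly level, pressing it home by feel on the gold corner pads only, not by the heat sink, with never more than 20 N on a pad, until all four standoffs have clicked over the board. Let go, and leave everything else on the bench where it is.

Things in the scene. Friction and masses are not known exactly. Their poses are not given: they have to be found in the camera images.
- board: Green circuit board, 170 (x) x 110 (y) x 4 mm, about 0.22 kg, flat on a black fixed tray 8 mm high. Origin: centre of its underside; z up. Black finned heat sink in the middle, only glued on, to carry it by but not to press it home: 50 along x, 34 along y, top 32 mm above the underside. White terminal strip (12 x 50, top 14 mm up) along the short +x edge. Square 12 mm holes a, b, c, d at (+65, +42), (-65, +42), (-65, -42), (+65, -42) mm.
- housing: Aluminium drive housing base, 220 (x) x 170 (y) mm, rim 20 mm high, fixed to the bench. Origin: centre of the underside, on the bench; z up. White snap standoffs a, b, c, d in it match the holes of the board, at the same x, y. The short +x wall has a 70 mm gap: the board's terminal strip belongs at that end, axes parallel, centres in line.
- pad_a: Round gold press pad, 20 mm across, 1.5 mm thick, on the board 24 mm inboard of hole a, at (+41, +42 mm) in the board frame. Origin: centre of its underside, its top 5.5 mm above the board's underside. Clear of tall parts. A push of over 20 N on it cracks the board.
- pad_b: Round gold press pad, 20 mm across, 1.5 mm thick, on the board 24 mm inboard of hole b, at (-41, +42 mm) in the board frame. Origin: centre of its underside, its top 5.5 mm above the board's underside. Clear of tall parts. A push of over 20 N on it cracks the board.
- pad_c: Round gold press pad, 20 mm across, 1.5 mm thick, on the board 24 mm inboard of hole c, at (-41, -42 mm) in the board frame. Origin: centre of its underside, its top 5.5 mm above the board's underside. Clear of tall parts. A push of over 20 N on it cracks the board.
- pad_d: Round gold press pad, 20 mm across, 1.5 mm thick, on the board 24 mm inboard of hole d, at (+41, -42 mm) in the board frame. Origin: centre of its underside, its top 5.5 mm above the board's underside. Clear of tall parts. A push of over 20 N on it cracks the board.
- post_a (a point): Point on the axis of standoff a, at (65, 42) mm in the housing frame, 28 mm above the bench. The black rubber washer (22 mm across) round each standoff has its free top 0 to 8 mm above this level, the same for all four: their common carrier is set to an unknown height that is not measured and must be felt.
- post_c (a point): Point on the axis of standoff c, at (-65, -42) mm in the housing frame, 28 mm above the bench. The black rubber washer (22 mm across) round each standoff has its free top 0 to 8 mm above this level, the same for all four: their common carrier is set to an unknown height that is not measured and must be felt.
- washer_a (a joint): Squeeze of the rubber washer of standoff a: 0 m free, about 0.002 m once the board has clicked, 0.0028 m solid.
- washer_c (a joint): Squeeze of the rubber washer of standoff c: 0 m free, about 0.002 m once the board has clicked, 0.0028 m solid.
- barb_al (a joint): Sprung barb of standoff a (which goes through hole a) on its +x side: 0 m sprung out (free, or clicked over the board), about 0.002 m while the hole pushes it in. Post 10 mm across with a tapered tip 19 mm above the washer top; the barbs reach 8 mm from its axis. All four standoffs are alike.
- barb_ar (a joint): Sprung barb of standoff a (which goes through hole a) on its -x side: 0 m sprung out (free, or clicked over the board), about 0.002 m while the hole pushes it in. Every standoff: a board laid on top rests on the barbs with its underside about 8 mm above the washer top; forcing it down takes 4 to 6 N per standoff as far as 3.5 mm above, then about 2 N.
- barb_bl (a joint): Sprung barb of standoff b (which goes through hole b) on its +x side: 0 m sprung out (free, or clicked over the board), about 0.002 m while the hole pushes it in. Every standoff: once the board meets the washer that resists too: 1 N, rising 2.5 N per mm, solid 2.8 mm down. The barbs snap over the board at about 2 mm down (11 to 14 N on the pad).
- barb_br (a joint): Sprung barb of standoff b (which goes through hole b) on its -x side: 0 m sprung out (free, or clicked over the board), about 0.002 m while the hole pushes it in. Every standoff: a clicked corner stays about 2 mm below the washer's free height when let go; an unclicked one springs back up, its barbs still in.
- barb_cl (a joint): Sprung barb of standoff c (which goes through hole c) on its +x side: 0 m sprung out (free, or clicked over the board), about 0.002 m while the hole pushes it in. 
- barb_cr (a joint): Sprung barb of standoff c (which goes through hole c) on its -x side: 0 m sprung out (free, or clicked over the board), about 0.002 m while the hole pushes it in. 
- barb_dl (a joint): Sprung barb of standoff d (which goes through hole d) on its +x side: 0 m sprung out (free, or clicked over the board), about 0.002 m while the hole pushes it in. 
- barb_dr (a joint): Sprung barb of standoff d (which goes through hole d) on its -x side: 0 m sprung out (free, or clicked over the board), about 0.002 m while the hole pushes it in. 
- screwdriver: Bystander: blue-handled screwdriver, 180 mm long; to be left alone. Origin at its underside.
- wrench: Bystander: steel open-ended wrench, 170 mm long; to be left alone. Origin at its underside.
- oil_bottle: Bystander: yellow oil bottle, 52 mm diameter, 130 mm tall; to be left alone. Origin at its underside.
- tin: Bystander: plain steel tin, 66 mm diameter, 70 mm tall; to be left alone. Origin at its underside.
- spacer: Bystander: brass block 60 x 40 x 25 mm; to be left alone. Origin at its underside.
- pin_cup: Bystander: grey plastic cup, 70 mm diameter, 50 mm tall; to be left alone. Origin at its underside.
Things that resemble listed ones, but are neither listed nor needed, are in the scene too. Of the things that look like the board, the smaller one is meant.

How it is judged:
On the way:
1. all four holes are threaded over their standoffs (z of each of pad_a, pad_b, pad_c, pad_d in the frame of housing below 0.05 m and x of pad_a in the frame of housing between 0.038 and 0.044 m and y of pad_a in the frame of housing between 0.039 and 0.045 m and x of pad_c in the frame of housing between -0.044 and -0.038 m and y of pad_c in the frame of housing between -0.045 and -0.039 m), for 0.1 s.
At the end, for the whole second after the job is handed in: Board straight over the standoffs: pads a and c within 3 mm, in x and in y, of (41, 42) and (-41, -42) mm in the housing frame, all pad origins less than 39.3 mm above the bench; all eight barbs sprung out again over the board (under 0.8 mm); board at rest (z of each of pad_a, pad_b, pad_c, pad_d in the frame of housing below 0.0393 m and x of pad_a in the frame of housing between 0.038 and 0.044 m and y of pad_a in the frame of housing between 0.039 and 0.045 m and x of pad_c in the frame of housing between -0.044 and -0.038 m and y of pad_c in the frame of housing between -0.045 and -0.039 m and value of joint each of barb_al, barb_ar, barb_bl, barb_br, barb_cl, barb_cr, barb_dl, barb_dr below 0.0008 m and linear speed of board below 0.01 m/s); the robot touches nothing.
It fails at once if a pad is pushed with more than 20 N (contact force between the fingers and pad_a above 20 N or contact force between the fingers and pad_b above 20 N or contact force between the fingers and pad_c above 20 N or contact force between the fingers and pad_d above 20 N).
It fails at once if the board is pressed home elsewhere than on the pads (washer a or c squeezed by over 1.2 mm, not yet clicked, with the fingers touching the board but no pad) (contact force between the fingers and board above 1 N and contact force between the fingers and pad_a below 0.5 N and contact force between the fingers and pad_b below 0.5 N and contact force between the fingers and pad_c below 0.5 N and contact force between the fingers and pad_d below 0.5 N and ((value of joint washer_a above 0.0012 m and value of joint barb_al above 0.001 m) or (value of joint washer_a above 0.0012 m and value of joint barb_ar above 0.001 m) or (value of joint washer_c above 0.0012 m and value of joint barb_cl above 0.001 m) or (value of joint washer_c above 0.0012 m and value of joint barb_cr above 0.001 m))).
It fails at once if the board is tilted more than 0.1 rad (about 6 degrees) while over the housing (horizontal distance between board and housing below 0.03 m and angle between the z axis of board and the z axis of housing, either way round above 0.1 rad).
It fails at once if a bystander is moved by more than 30 mm (distance of any of screwdriver, wrench, oil_bottle, tin, spacer, pin_cup from where it was at the start of the episode above 0.03 m).
It fails at once if the arm touches the housing or a standoff with more than 15 N (contact force between any of the arm, the fingers and housing above 15 N).
It also fails if it takes over 70 s, if anything falls off the work surface, if the arm or the gripper's body presses on something with over 40 N, if the wrist force passes 120 N, or if a joint passes its speed limit or range.

ROBOT

A 7-joint arm with a two-finger parallel gripper is mounted at the origin on the work surface. World frame = base frame: x ahead of the robot, y to its left, z up, the work surface at z = 0. Lengths are in m, angles in rad, forces in N, time in s.
With the tool pointing down it reaches from about 0.425 to 0.925 m from the base axis. Payload 6.8 kg.
Tool frame: the origin (TCP) lies at the very end of the fingers, on their centre line; the grasp point (between the pads) lies 19 mm behind it; x points along the fingers, y is the direction in which the jaws open and shut, and the axes are right-handed (so a half turn about x gives the same grasp; the last joint's range is limited). The gripper opens to 85 mm and grips with 20 to 120 N. Pads are 22 mm wide; open, the fingers measure 114 mm over their backs; the gripper's body (76 mm by 85 mm) begins 54 mm behind the grasp point. The pads swing forward as they close: fully open they stand 13 mm farther back than shut.
Start: joints at [1.24, 0.477, 0.022, 1.555, -0.011, 1.109, -0.083], TCP at [0.149, -0.658, 0.231] pointing down, gripper open.
Joint ranges: [-2.96, 2.96], [-0.34, 2.1], [-1.41, 1.46], [0.24, 2.44], [-1.37, 4.51], [0.17, 1.92], [-2.96, 2.96]. Speed limits (rad/s): [2.39, 2.39, 3.14, 3.14, 3.14, 3.14, 3.14].

INTERFACE

Orientations are given as a rotation vector (axis times angle).
In Python, from bench import get_obs, grab_frame, camera_info, hand_in gives the robot as it stands.
- The arm moves only by the tool apply_moves, never from a script. Its argument "series" is text: rows parted by semicolons, each of 7 numbers parted by spaces: the turn, a rotation vector about the tool's x, y, z in rad, then the shift along the tool's x, y, z in m, then the opening, from 0 (shut) to 1 (fully open). In form: wx wy wz tx ty tz hand; .... A call has 1 to 12 rows; each row is the pose to reach, as a shift and turn from the pose commanded when the call began, along the tool's axes at that moment; what a row does not reach only later rows make up. A row lasts 1/8 s, in which the tool goes at most 62.5 mm and 10.7 degrees, less where a joint would pass 70% of its speed; a pose out of reach is approached as far as the arm can. A call with a gripper value outside its range is refused whole. The fingers move at their own pace and stop on an object; "force" is the grip in N (left out, the last holds). Time passes only in rows, so rows that repeat a pose let the fingers close. It gives the time, the measured TCP pose, the force and the opening at its end, in the units of the state.
- get_obs(): the state, without advancing time (a new reading comes with each control period).
- grab_frame(name): name is "scene" or "top" or "wrist"; returns the picture (384x512x3 uint8, blue, green, red); there is no depth.
- camera_info(name): a dict with "fov_y" (degrees; the focal length in pixels is half the picture's height over the tangent of half this angle, whatever the lens; pixels are square), "cx", "cy" (the principal point, pixels), "D" ([k1, k2, p1, p2, k3] as OpenCV has them; the pictures are not rectified), "rvec" (rotation vector, rad) and "tvec" (3), from world to camera coordinates, as OpenCV has them. Camera axes: x right, y down, z forward; pixel columns grow to the right and rows downward; lengths in m; the calibration is good to about 2 mm. A picture is of the moment at which its call begins: read the wrist's pose just before it. camera_info takes no time and is no camera call; for the wrist camera it gives the pose at the moment of the call.
- hand_in(): hands the job in, once; it reports no verdict.
The state is a dict: "clock": time; "joints": joint angles; "qvel": joint speeds; "tau": joint torques, N m; "tcp_pos": TCP position; "orientation": TCP orientation; "contact_force": force on the tool from outside, world axes, zero at the start; "moment": the same for the moment, N m; "grip_width": finger opening in m.
Only numpy, scipy, OpenCV 4.12 (cv2) and the standard library are available. Lean on these libraries where they do the work, as an engineer would, in place of code of your own. Each camera call takes 0.05 s, during which the arm holds its last target.

## Working session

There is one attempt and no reset: what is moved stays moved. The work goes in short steps, Python scripts to look and compute and a tool call to move; the robot and the scene stay as the last step left them, time stands still between calls to the robot, and variables do not carry over. Pictures are saved under pics/ and viewed, and the job is handed in when it is done.

Besides the shell and the picture viewer there is one more tool, called after "Emit:" by a JSON object that holds its "name" and its "arguments", one argument or row to a line. apply_moves: Moves the arm, as the interface text tells. Its arguments: {"type":"object","properties":{"series":{"type":"string"},"force":{"type":"number"}},"required":["series"]}

```bash
ls; mkdir -p pics
python3 - <<'E'
from bench import *
import cv2
o=get_obs();print(o)
for n in("scene","top","wrist"):
    print(n,camera_info(n)); cv2.imwrite(f"pics/{n}0.png",grab_frame(n))
E
```

```text
pics
{'clock': 0.0, 'joints': array([ 1.23988685,  0.47780444,  0.02234632,  1.55645988, -0.0114751 ,
        1.10932108, -0.08308283]), 'qvel': array([ 0.00067176, -0.00099703,  0.00023048,  0.00068798,  0.00057681,
        0.00081152,  0.0005472 ]), 'tau': array([ 2.82235760e-04, -5.96450472e+01,  1.60754666e+00, -2.81194907e+01,
        1.24232116e-02,  9.33530799e-03,  3.24925929e-05]), 'tcp_pos': array([ 0.14899495, -0.65773154,  0.2303194 ]), 'orientation': array([ 2.10397082,  0.23739221, -2.104754  ]), 'contact_force': array([-0.72478236,  0.53170326, -0.66749923]), 'moment': array([ 0.0501015 , -0.01929233,  0.00256209]), 'grip_width': 0.0852878042707148}
scene {'fov_y': 53.180931415178975, 'cx': 248.9503592841947, 'cy': 191.06249582316832, 'D': array([-0.0880147,  0.       ,  0.       ,  0.       ,  0.       ]), 'rvec': array([ 1.73670612,  1.42278668, -0.81621571]), 'tvec': array([-0.08165745, -0.20503213,  1.67114086])}
top {'fov_y': 49.804834216876415, 'cx': 257.5949410314966, 'cy': 191.50451909888116, 'D': array([0.04237795, 0.        , 0.        , 0.        , 0.        ]), 'rvec': array([ 2.1970199 , -2.15849474,  0.06441053]), 'tvec': array([0.00653137, 0.49014919, 1.15999559])}
wrist {'fov_y': 64.23262964183311, 'cx': 253.31249465798086, 'cy': 195.28790990166965, 'D': array([-0.07442433,  0.        ,  0.        ,  0.        ,  0.        ]), 'rvec': array([-2.25478114,  1.80011767,  0.28571798]), 'tvec': array([-0.67346068, -0.03985904,  0.38010756])}
```

View pics/scene0.png

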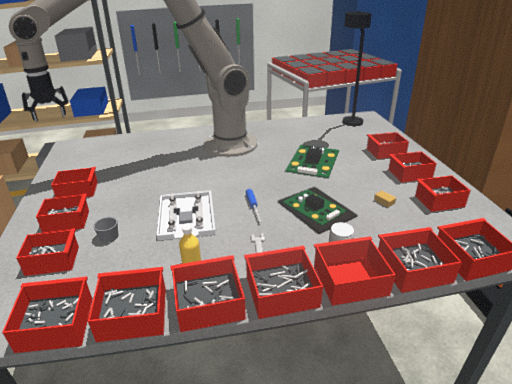

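View pics/top0.png

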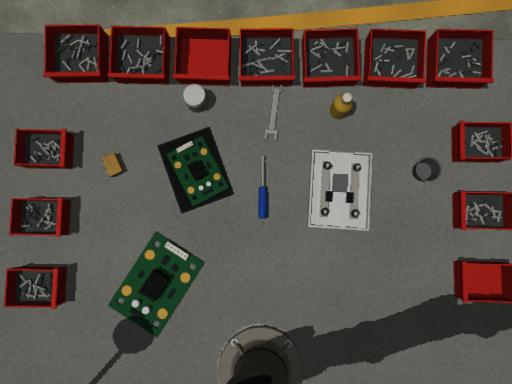

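View pics/wrist0.png

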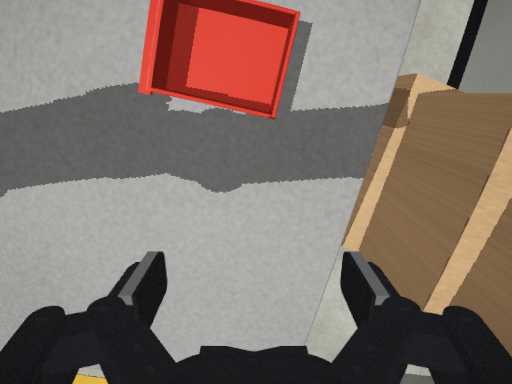

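Top view: the small board on the black tray is at (195,170). A larger look-alike lies on the bench at (157,284). The housing is at (340,190), the screwdriver at (263,188), the wrench at (273,112), the bottle at (342,106), the tin at (195,97), the brass block at (112,164) and the cup at (424,170). I choose the small one on the tray and will check it in a crop.

```bash
cat > h.py <<'E'
import numpy as np, cv2
from bench import *
from scipy.spatial.transform import Rotation as R
def K(c):
    f=192/np.tan(np.radians(c['fov_y'])/2); return np.array([[f,0,c['cx']],[0,f,c['cy']],[0,0,1.]])
def ray(c,px):
    px=np.array(px,float).reshape(-1,1,2)
    u=cv2.undistortPoints(px,K(c),c['D']).reshape(-1,2)
    d=np.c_[u,np.ones(len(u))]; M=cv2.Rodrigues(c['rvec'])[0]
    return -M.T@c['tvec'], d@M
def onz(c,px,z):
    o,d=ray(c,px); return o+d*((z-o[2])/d[:,2])[:,None]
def tri(rs):
    A=0;b=0
    for o,d in rs:
        d=d/np.linalg.norm(d);P=np.eye(3)-np.outer(d,d);A=A+P;b=b+P@o
    x=np.linalg.solve(A,b); return x,[np.linalg.norm((np.eye(3)-np.outer(d,d)/(d@d))@(x-o)) for o,d in rs]
def proj(c,p): return cv2.projectPoints(np.array(p,float).reshape(-1,3),c['rvec'],c['tvec'],K(c),c['D'])[0].reshape(-1,2)
E
python3 - <<'E'
from h import *
t=cv2.imread('pics/top0.png');s=cv2.imread('pics/scene0.png')
a=cv2.resize(t[115:225,145:245],None,fx=4,fy=4,interpolation=2)
b=cv2.resize(t[140:240,300:385],None,fx=4.4,fy=4.4,interpolation=2)[:440]
cv2.imwrite('pics/c1.png',np.hstack([a,b]))
c=camera_info('top')
print(onz(c,[[197,170]],.035),onz(c,[[340,190]],.02))
g=t[115:225,145:245].astype(int)
E
```

```text
[[0.5465585  0.18690923 0.035     ]] [[ 0.49809246 -0.2180751   0.02      ]]
```

View pics/c1.png

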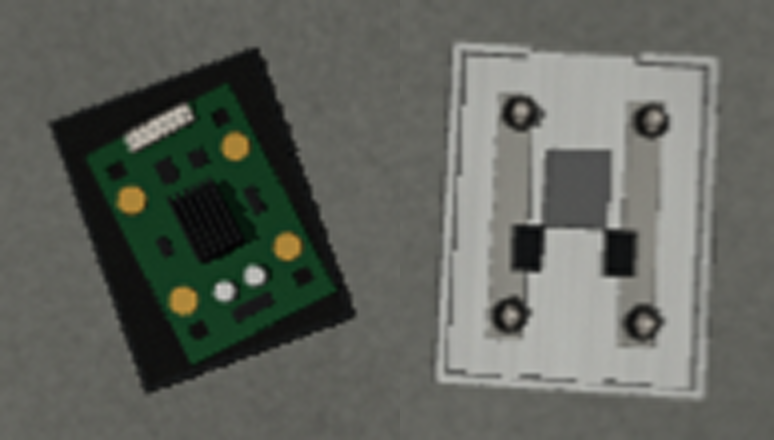

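The crop confirms it. The board on the tray has four gold pads, a fin sink and the terminal strip at its upper left end, and its yaw is about +27°. The housing gap is at its top (+x) end. Next I get coarse poses from the top and scene views.

Run:
```python
from h import *
ims={n:cv2.imread(f'pics/{n}0.png') for n in('top','scene')}
P={}
for n,im in ims.items():
    hsv=cv2.cvtColor(im,cv2.COLOR_BGR2HSV)
    m=cv2.inRange(hsv,(14,100,90),(28,255,255))
    k,l,st,ce=cv2.connectedComponentsWithStats(m)
    P[n]=[ce[i] for i in range(1,k) if 8<st[i,4]<300]
    print(n,[(ce[i].round(1).tolist(),int(st[i,4])) for i in range(1,k) if st[i,4]>8])
c=camera_info('top')
for p in P['top']: print(p.round(1),onz(c,[p],.0135).round(4))
cs=camera_info('scene')
g=cv2.resize(ims['scene'][180:245,265:370],None,fx=6,fy=6,interpolation=2);cv2.imwrite('pics/c2.png',g)
```

```text
top [([352.6, 15.6], 4782), ([107.3, 31.2], 39), ([340.7, 104.2], 182), ([203.5, 151.2], 36), ([111.3, 164.0], 278), ([177.4, 164.6], 35), ([216.5, 176.2], 36), ([190.4, 189.7], 36), ([149.4, 254.4], 85), ([184.8, 277.2], 87), ([126.3, 290.1], 90), ([162.0, 313.1], 93)]
scene [([14.7, 4.2], 44), ([2.1, 5.6], 9), ([12.5, 55.7], 283), ([91.4, 62.2], 11), ([20.0, 69.9], 9), ([501.5, 167.5], 1083), ([12.7, 112.2], 12), ([100.2, 117.5], 22), ([89.6, 116.7], 13), ([81.8, 120.5], 14), ([65.0, 122.0], 9), ([99.7, 132.2], 144), ([9.4, 176.9], 1349), ([301.9, 150.6], 23), ([330.5, 154.6], 24), ([294.8, 163.3], 28), ([325.4, 167.7], 29), ([34.2, 173.1], 12), ([384.6, 198.2], 215), ([295.5, 204.6], 22), ([332.4, 205.6], 23), ([314.6, 215.9], 27), ([189.3, 248.5], 489)]
[107.3  31.2] [[0.9522 0.4627 0.0135]]
[340.7 104.2] [[ 0.747  -0.22    0.0135]]
[203.5 151.2] [[0.6041 0.1732 0.0135]]
[111.3 164. ] [[0.5621 0.4365 0.0135]]
[177.4 164.6] [[0.5639 0.2471 0.0135]]
[216.5 176.2] [[0.5324 0.1339 0.0135]]
[190.4 189.7] [[0.4922 0.2076 0.0135]]
[149.4 254.4] [[0.3069 0.3176 0.0135]]
[184.8 277.2] [[0.2451 0.2156 0.0135]]
[126.3 290.1] [[0.2069 0.3781 0.0135]]
[162.  313.1] [[0.1456 0.2759 0.0135]]
```

```bash
cat >> h.py <<'E'
def down(psi): # tool x down, tool y at heading psi (world)
    x=np.array([0,0,-1.]);y=np.array([np.cos(psi),np.sin(psi),0]);return np.c_[x,y,np.cross(x,y)]
def plan(pos,psi,o=None):
    o=o or get_obs();M=R.from_rotvec(o['orientation']).as_matrix()
    w=R.from_matrix(M.T@down(psi)).as_rotvec();t=M.T@(np.array(pos)-o['tcp_pos'])
    print('w',w.round(4),'t',t.round(4),'rows',max(np.linalg.norm(t)/.0625,np.degrees(np.linalg.norm(w))/10.7).round(1))
E
python3 - <<'E'
from h import *
o=get_obs();M=R.from_rotvec(o['orientation']).as_matrix();print(M.round(3))
c=camera_info('wrist');C=cv2.Rodrigues(c['rvec'])[0]
cp=-C.T@c['tvec'];print('cam in tool',M.T@(cp-o['tcp_pos']),'axes cam z,x in tool',M.T@C[2],M.T@C[0])
psi=np.arctan2(M[1,1],M[0,1]);print('psi',np.degrees(psi))
# housing corner rim coarse
c=camera_info('top')
# crop px: x=300+ (X-400)/4.4, y=140+Y/4.4
pts=[(300+(X-400)/4.4,140+Y/4.4) for X,Y in[(520,112),(652,119),(510,313),(643,321)]]
p=onz(c,pts,.05);print(p.round(4))
plan((.45,-.22,.36),np.radians(90)); plan((.45,-.22,.36),np.radians(-90))
E
```

```text
[[-0.     0.221 -0.975]
 [ 0.001 -0.975 -0.221]
 [-1.    -0.001  0.   ]]
cam in tool [-0.14214531 -0.00048149 -0.07897371] axes cam z,x in tool [ 9.51705732e-01 -3.63881884e-04  3.07011510e-01] [ 4.47586705e-04  9.99999879e-01 -2.02236694e-04]
psi -77.2353973379234
[[ 0.5634 -0.1771  0.05  ]
 [ 0.5602 -0.2597  0.05  ]
 [ 0.4367 -0.1717  0.05  ]
 [ 0.4332 -0.2543  0.05  ]]
w [-2.9188e+00 -2.0000e-03  4.0000e-04] t [-0.129  -0.3608 -0.3903] rows 15.6
w [0.2228 0.0003 0.0014] t [-0.129  -0.3608 -0.3903] rows 8.8
```

Run:
```python
from h import *
plan((.54,-.22,.25),np.radians(-92.4))
```

```text
w [0.2647 0.0003 0.0014] t [-0.019  -0.3407 -0.4781] rows 9.4
```

Emit:
{"name": "apply_moves", "arguments": {
  "series": "0.2647 0 0 -0.019 -0.3407 -0.4781 1;0.2647 0 0 -0.019 -0.3407 -0.4781 1;0.2647 0 0 -0.019 -0.3407 -0.4781 1;0.2647 0 0 -0.019 -0.3407 -0.4781 1;0.2647 0 0 -0.019 -0.3407 -0.4781 1;0.2647 0 0 -0.019 -0.3407 -0.4781 1;0.2647 0 0 -0.019 -0.3407 -0.4781 1;0.2647 0 0 -0.019 -0.3407 -0.4781 1;0.2647 0 0 -0.019 -0.3407 -0.4781 1;0.2647 0 0 -0.019 -0.3407 -0.4781 1;0.2647 0 0 -0.019 -0.3407 -0.4781 1;0.2647 0 0 -0.019 -0.3407 -0.4781 1"
}}

```text
clock: 1.65
tcp_pos: [0.5391, -0.2219, 0.2499]
orientation: [-2.198, 0.049, 2.201]
contact_force: [0.3, -0.0, 0.5]
grip_width: 0.0858
```

Run:
```python
from h import *
o=get_obs();print(o['tcp_pos'],np.abs(o['qvel']).max(),o['clock'])
import pickle
c=camera_info('wrist');im=grab_frame('wrist');pickle.dump(c,open('w1.pkl','wb'))
cv2.imwrite('pics/w1.png',im)
```

```text
[ 0.53905741 -0.22185891  0.24993962] 0.015328382857007994 1.65
```

View pics/w1.png

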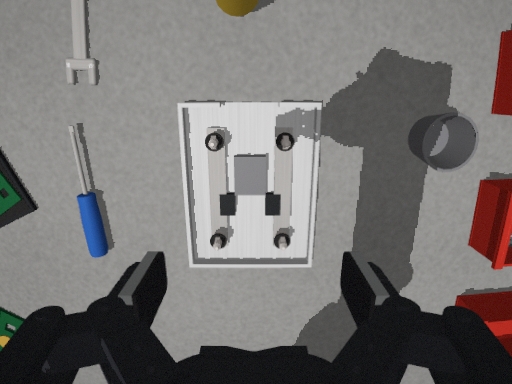

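Wrist view: the housing is at (250,185), with posts at (214,141), (284,141), (218,241) and (282,241). The screwdriver is at (90,200). I take a second view from 90 mm to the left.

Emit:
{"name": "apply_moves", "arguments": {
  "series": "0 0 0 0 -0.09 0 1;0 0 0 0 -0.09 0 1;0 0 0 0 -0.09 0 1;0 0 0 0 -0.09 0 1"
}}

```text
clock: 2.2
tcp_pos: [0.5433, -0.1328, 0.2503]
orientation: [-2.199, 0.05, 2.199]
contact_force: [0.0, -0.8, 0.1]
grip_width: 0.0857
```

Run:
```python
from h import *
import pickle
c=camera_info('wrist');im=grab_frame('wrist');pickle.dump(c,open('w2.pkl','wb'))
cv2.imwrite('pics/w2.png',im)
a=cv2.imread('pics/w1.png')[90:275,165:335]
b=cv2.resize(a,None,fx=3.2,fy=3.2,interpolation=2)
cv2.imwrite('pics/w1c.png',b)
```

```text
(no output)
```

View pics/w2.png

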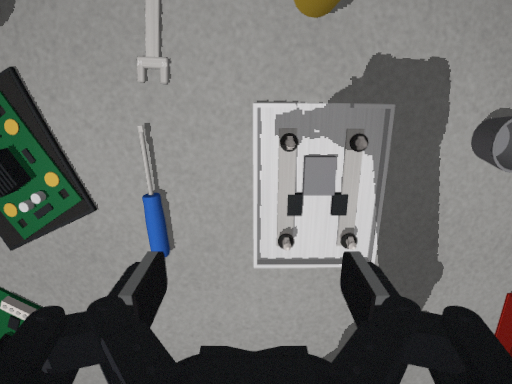

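View pics/w1c.png

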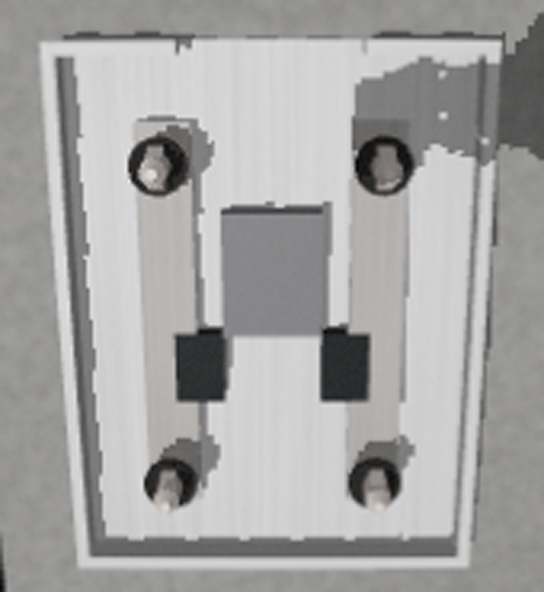

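Run:
```python
from h import *
import pickle
c=[pickle.load(open(f'w{i}.pkl','rb')) for i in(1,2)]
ap=[[(214,141),(284,141),(218,241),(282,241)],[(289,141),(359,142),(286,241),(349,241)]]
W=[];T=[]
vis=[]
for i in(1,2):
    im=cv2.imread(f'pics/w{i}.png');g=cv2.cvtColor(im,cv2.COLOR_BGR2GRAY);w=[]
    for (x,y) in ap[i-1]:
        s=g[y-15:y+16,x-15:x+16];s8=cv2.resize(s,None,fx=8,fy=8,interpolation=cv2.INTER_CUBIC)
        m=(s8<65).astype(np.uint8)
        k,l,st,ce=cv2.connectedComponentsWithStats(m)
        j=1+np.argmax(st[1:,4]);pts=cv2.findContours((l==j).astype(np.uint8),0,1)[0]
        h=cv2.convexHull(np.vstack(pts));e=cv2.fitEllipse(h)
        q=cv2.cvtColor(s8,cv2.COLOR_GRAY2BGR);cv2.ellipse(q,e,(0,0,255),1);vis.append(cv2.resize(q,(190,190)))
        w.append(((e[0][0]+.5)/8-.5+x-15,(e[0][1]+.5)/8-.5+y-15));print(i,np.round(w[-1],2),np.round(e[1],1)/8)
    W.append(w)
cv2.imwrite('pics/wash.png',np.vstack([np.hstack(vis[:4]),np.hstack(vis[4:])]))
for k in range(4):
    r=[(ray(c[i],[W[i][k]])[0],ray(c[i],[W[i][k]])[1][0]) for i in(0,1)]
    print(k,tri(r)[0].round(4),np.round(tri(r)[1],4),[onz(c[i],[W[i][k]],.03)[0].round(4) for i in (0,1)])
```

```text
1 [214.04 141.4 ] [17.9    18.4125]
1 [284.56 141.05] [18.05   18.2375]
1 [217.96 240.3 ] [15.0375 16.1   ]
1 [281.51 240.07] [15.0625 15.825 ]
2 [288.7  141.58] [17.8625 18.225 ]
2 [358.24 141.99] [17.3125 19.075 ]
2 [285.4  240.45] [14.8   15.525]
2 [348.32 240.09] [15.075 15.7  ]
0 [ 0.5693 -0.1758  0.0265] [0.0001 0.0001] [array([ 0.5696, -0.1762,  0.03  ]), array([ 0.57  , -0.1754,  0.03  ])]
1 [ 0.5658 -0.2598  0.0263] [0.0001 0.0001] [array([ 0.5664, -0.2594,  0.03  ]), array([ 0.5663, -0.2585,  0.03  ])]
2 [ 0.4393 -0.1702  0.0266] [0.0001 0.0001] [array([ 0.4409, -0.1707,  0.03  ]), array([ 0.4411, -0.1699,  0.03  ])]
3 [ 0.436  -0.2541  0.0269] [0.0001 0.0001] [array([ 0.4376, -0.2539,  0.03  ]), array([ 0.4375, -0.2531,  0.03  ])]
```

View pics/wash.png

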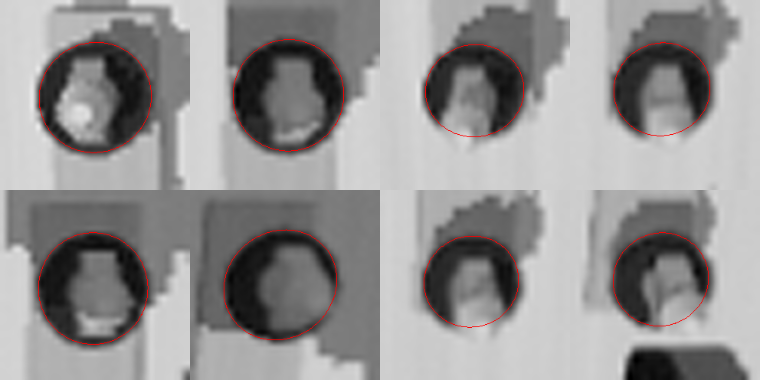

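Run:
```python
from h import *
plan((.583,.2036,.237),np.radians(-61.1))
```

```text
w [-5.497e-01  5.000e-04 -9.000e-04] t [ 0.0129 -0.338  -0.0243] rows 5.4
```

Emit:
{"name": "apply_moves", "arguments": {
  "series": "-0.55 0 0 0.0129 -0.338 -0.0243 1;-0.55 0 0 0.0129 -0.338 -0.0243 1;-0.55 0 0 0.0129 -0.338 -0.0243 1;-0.55 0 0 0.0129 -0.338 -0.0243 1;-0.55 0 0 0.0129 -0.338 -0.0243 1;-0.55 0 0 0.0129 -0.338 -0.0243 1;-0.55 0 0 0.0129 -0.338 -0.0243 1;-0.55 0 0 0.0129 -0.338 -0.0243 1;-0.55 0 0 0.0129 -0.338 -0.0243 1"
}}

```text
clock: 3.38
tcp_pos: [0.583, 0.2037, 0.2374]
orientation: [1.938, 0.499, -1.938]
contact_force: [-0.4, 0.2, 0.4]
grip_width: 0.0852
```

Run:
```python
from h import *
import pickle
o=get_obs();print(np.abs(o['qvel']).max())
c=camera_info('wrist');im=grab_frame('wrist');pickle.dump(c,open('w3.pkl','wb'))
cv2.imwrite('pics/w3.png',im)
```

```text
0.00735547363581289
```

Emit:
{"name": "apply_moves", "arguments": {
  "series": "0 0 0 0 -0.09 0 1;0 0 0 0 -0.09 0 1;0 0 0 0 -0.09 0 1;0 0 0 0 -0.09 0 1"
}}

```text
clock: 3.92
tcp_pos: [0.5395, 0.2831, 0.2374]
orientation: [1.937, 0.5, -1.937]
contact_force: [-0.7, -0.2, 0.4]
grip_width: 0.0853
```

Run:
```python
from h import *
import pickle
c=camera_info('wrist');im=grab_frame('wrist');pickle.dump(c,open('w4.pkl','wb'))
cv2.imwrite('pics/w4.png',im)
```

```text
(no output)
```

View pics/w3.png

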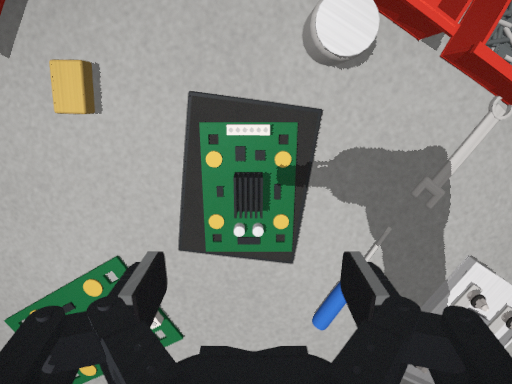

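View pics/w4.png

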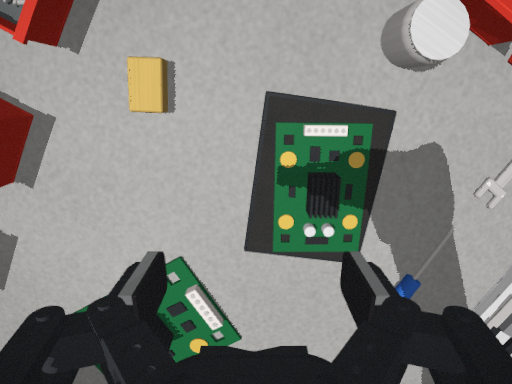

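Wrist view: the board is at (249,187) with pads at (214,159), (283,159), (216,222) and (281,222), and the heat sink at (249,195). The tin is at (345,27) and the screwdriver at (330,305), both clear of the gripper.

Run:
```python
from h import *
import pickle
c=[pickle.load(open(f'w{i}.pkl','rb')) for i in(3,4)]
ap=[[(214,159),(283,159),(216,222),(281,222)],[(288,160),(357,160),(286,222),(350,222)]]
W=[]
for i in(0,1):
    im=cv2.imread(f'pics/w{i+3}.png');w=[]
    for x,y in ap[i]:
        s=cv2.resize(im[y-14:y+15,x-14:x+15],None,fx=8,fy=8,interpolation=cv2.INTER_CUBIC)
        h=cv2.cvtColor(s,cv2.COLOR_BGR2HSV);m=cv2.inRange(h,(12,90,60),(30,255,255))
        ct=max(cv2.findContours(m,0,1)[0],key=cv2.contourArea);e=cv2.fitEllipse(cv2.convexHull(ct))
        w.append(((e[0][0]+.5)/8-.5+x-14,(e[0][1]+.5)/8-.5+y-14));print(i,np.round(w[-1],2),np.round(e[1],1)/8)
    W.append(w)
X=[]
for k in range(4):
    r=[(ray(c[i],[W[i][k]])[0],ray(c[i],[W[i][k]])[1][0]) for i in(0,1)]
    p,e=tri(r);X.append(p);print(k,p.round(4),np.round(e,4))
X=np.array(X);z=X[:,2].mean();print('c',X.mean(0))
for i in(0,1):
    q=onz(c[i],W[i],z);print(q.mean(0),np.degrees(np.arctan2(*(q[0]-q[2])[[1,0]])),np.degrees(np.arctan2(*(q[1]-q[3])[[1,0]])),np.linalg.norm(q[0]-q[2]),np.linalg.norm(q[0]-q[1]))
b=[cv2.resize(cv2.imread(f'pics/w{i}.png')[110:265,x:x+125],None,fx=3.2,fy=3.2,interpolation=2) for i,x in((3,187),(4,261))]
cv2.imwrite('pics/hs.png',np.hstack(b))
```

```text
0 [213.58 158.82] [16.3875 16.6   ]
0 [282.55 158.85] [16.5    17.0125]
0 [215.96 221.08] [14.8375 15.575 ]
0 [280.63 221.18] [14.925  15.9125]
1 [287.94 159.15] [16.425  17.0875]
1 [356.15 159.5 ] [15.8125 16.925 ]
1 [285.56 221.41] [14.7875 15.9625]
1 [349.52 221.46] [14.6 15.9]
0 [0.5658 0.2497 0.0123] [0. 0.]
1 [0.6064 0.1764 0.0128] [0.0001 0.0001]
2 [0.4941 0.2103 0.0124] [0. 0.]
3 [0.5345 0.1367 0.0123] [0. 0.]
c [0.55019677 0.19326066 0.01246619]
[0.55020091 0.19324902 0.01246619] 28.814175574196494 28.856807719959733 0.0818123317004378 0.08390040128411783
[0.55022857 0.19326419 0.01246619] 28.8218471133642 28.771957633362984 0.0818513095729948 0.08402032068245502
```

View pics/hs.png

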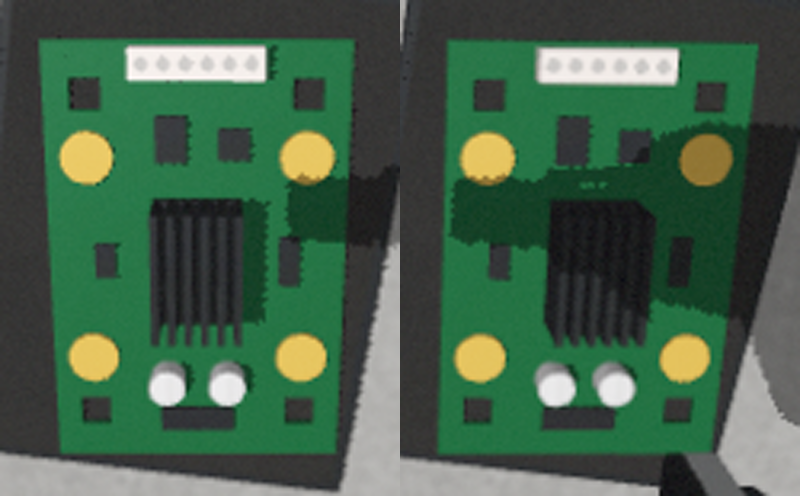

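Run:
```python
from h import *
import pickle
c=[pickle.load(open(f'w{i}.pkl','rb')) for i in(3,4)]
W=[(247.9,217.8),(323.2,217.8)]
print(tri([(ray(c[i],[W[i]])[0],ray(c[i],[W[i]])[1][0]) for i in(0,1)]))
plan((.5500,.1930,.09),np.radians(-61.18))
```

```text
(array([0.52834981, 0.18121454, 0.03979364]), [np.float64(0.0001812413894587835), np.float64(0.00018124138945890304)])
w [ 0.0022  0.0001 -0.0012] t [0.1475 0.0833 0.0344] rows 2.8
```

The heat sink top triangulates to z = 0.040 m, and the pads to 0.0125 (0.0135 expected). Now I move over it and go down.

Emit:
{"name": "apply_moves", "arguments": {
  "series": "0.0022 0 -0.0012 0 0.0833 0.0344 0.8;0.0022 0 -0.0012 0.08 0.0833 0.0344 0.8;0.0022 0 -0.0012 0.1475 0.0833 0.0344 0.8;0.0022 0 -0.0012 0.1475 0.0833 0.0344 0.8;0.0022 0 -0.0012 0.1475 0.0833 0.0344 0.8;0.0022 0 -0.0012 0.1475 0.0833 0.0344 0.8"
}}

```text
clock: 4.72
tcp_pos: [0.5504, 0.1952, 0.0913]
orientation: [1.941, 0.501, -1.937]
contact_force: [0.2, -0.9, -0.2]
grip_width: 0.0685
```

Run:
```python
from h import *
cv2.imwrite('pics/w5.png',grab_frame('wrist'))
plan((.5500,.1930,.017),np.radians(-61.18))
```

```text
w [ 0.0021 -0.0031  0.0007] t [0.0747 0.002  0.002 ] rows 1.2
```

View pics/w5.png

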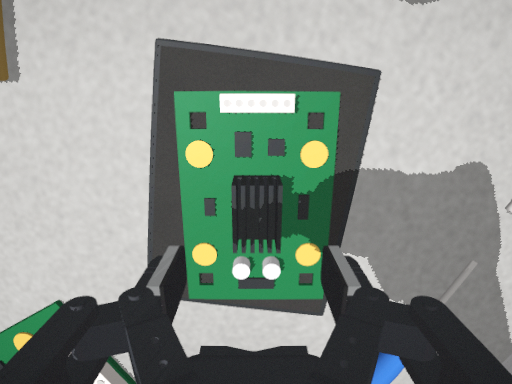

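The view shows the heat sink centred between the fingers, columns 232–283 against finger gap 180–330. I go straight down and grip.

Emit:
{"name": "apply_moves", "arguments": {
  "series": "0 0 0 0.035 0 0 0.8;0 0 0 0.06 0 0 0.8;0 0 0 0.073 0 0 0.8;0 0 0 0.073 0 0 0.8;0 0 0 0.073 0 0 0.8",
  "force": 30
}}

```text
clock: 5.4
tcp_pos: [0.55, 0.1959, 0.0182]
orientation: [1.94, 0.502, -1.937]
contact_force: [-0.1, 0.5, -0.3]
grip_width: 0.0679
```

Emit:
{"name": "apply_moves", "arguments": {
  "series": "0 0 0 0 0 0 0;0 0 0 0 0 0 0;0 0 0 0 0 0 0;0 0 0 0 0 0 0;0 0 0 0 0 0 0",
  "force": 30
}}

```text
clock: 6.02
tcp_pos: [0.5499, 0.1951, 0.0178]
orientation: [1.939, 0.501, -1.937]
contact_force: [-1.4, -1.4, 5.9]
grip_width: 0.0334
```

Emit:
{"name": "apply_moves", "arguments": {
  "series": "0 0 0 -0.005 0 0 0;0 0 0 -0.02 0 0 0;0 0 0 -0.06 0 0 0;0 0 0 -0.1 0 0 0;0 0 0 -0.14 0 0 0;0 0 0 -0.14 0 0 0;0 0 0 -0.14 0 0 0"
}}

```text
clock: 6.9
tcp_pos: [0.5484, 0.1948, 0.1565]
orientation: [1.937, 0.502, -1.939]
contact_force: [-0.9, -0.5, -2.9]
grip_width: 0.0333
```

Run:
```python
from h import *
import pickle
o=get_obs();print(o)
c=camera_info('wrist');cv2.imwrite('pics/w6.png',grab_frame('wrist'));pickle.dump((o,c),open('w6.pkl','wb'))
```

```text
{'clock': 6.9, 'joints': array([-0.11589079,  0.4427683 , -0.42736041,  1.83013107,  0.22412664,
        0.91752463, -1.70898493]), 'qvel': array([-2.11464336e-03,  2.24061447e-02,  7.18600122e-03,  1.58639186e-02,
        5.14200011e-05, -7.63059338e-04, -1.32033766e-03]), 'tau': array([-5.28501242e-02, -5.54997540e+01, -4.81400818e+00, -2.64656067e+01,
       -6.65483996e-03, -6.24302169e-02,  8.17729830e-03]), 'tcp_pos': array([0.54836675, 0.19482869, 0.15646937]), 'orientation': array([ 1.93659532,  0.50179983, -1.93939881]), 'contact_force': array([-0.90914944, -0.48419425, -2.91654034]), 'moment': array([-0.08637226,  0.09991005,  0.00114709]), 'grip_width': 0.03330064633453056}
```

View pics/w6.png

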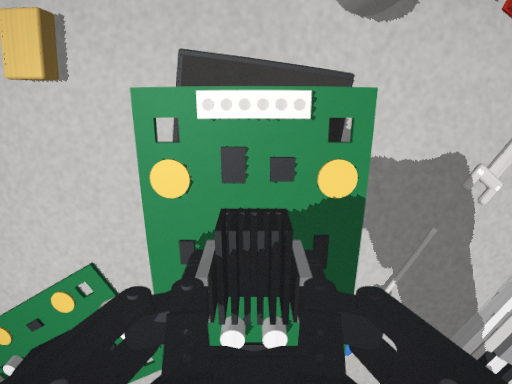

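Held level: pad a is at (170,179), pad d at (338,179), and the fingers are either side of the heat sink. I measure the held board in the tool frame.

Run:
```python
from h import *
import pickle
o,c=pickle.load(open('w6.pkl','rb'));im=cv2.imread('pics/w6.png')
h=cv2.cvtColor(im,cv2.COLOR_BGR2HSV);m=cv2.inRange(h,(14,100,90),(32,255,255))
w=[]
for x,y in((170,179),(338,179)):
    q=np.zeros_like(m);q[y-28:y+28,x-28:x+28]=m[y-28:y+28,x-28:x+28]
    ct=max(cv2.findContours(q,0,1)[0],key=cv2.contourArea);e=cv2.fitEllipse(cv2.convexHull(ct));w.append(e[0]);print(e)
M=R.from_rotvec(o['orientation']).as_matrix()
for dz in(-.003,-.0043,-.0055,-.0065):
    p=onz(c,w,o['tcp_pos'][2]+dz); t=(p-o['tcp_pos'])@M
    print(dz,t.round(4).tolist(),'span',np.linalg.norm(p[0]-p[1]),'yaw rel',np.degrees((t[1,2]-t[0,2])/.084))
print('tilt of tool',M[:,0])
# hole-post targets: housing centre/washers
H=np.array([[.5693,-.1758],[.5658,-.2598],[.4393,-.1702],[.4360,-.2541]]);print(H.mean(0))
```

```text
((169.4777374267578, 178.32369995117188), (38.31859588623047, 41.18927764892578), 122.3384017944336)
((337.1024169921875, 178.33619689941406), (38.37154006958008, 41.16446304321289), 57.78129577636719)
-0.003 [[0.003, -0.0418, -0.041], [0.0029, 0.0408, -0.0411]] span 0.08256815861099133 yaw rel -0.02729378933165961
-0.0043 [[0.0043, -0.0421, -0.0407], [0.0042, 0.0412, -0.0407]] span 0.08330804519983137 yaw rel -0.027538366769531215
-0.0055 [[0.0055, -0.0425, -0.0404], [0.0054, 0.0415, -0.0404]] span 0.08399101743568381 yaw rel -0.027764130558431892
-0.0065 [[0.0065, -0.0428, -0.0401], [0.0064, 0.0418, -0.0402]] span 0.08456016096556078 yaw rel -0.0279522670490594
tilt of tool [-1.54996016e-03  3.99843721e-04 -9.99998719e-01]
[ 0.5026   -0.214975]
```

Run:
```python
from h import *
plan((.5032,-.2155,.16),np.radians(-92.5))
```

```text
w [0.5496 0.0028 0.0006] t [-0.0041  0.337   0.238 ] rows 6.6
```

Emit:
{"name": "apply_moves", "arguments": {
  "series": "0.05 0 0 -0.0041 0.034 0.024 0;0.11 0 0 -0.0041 0.067 0.048 0;0.165 0 0 -0.0041 0.101 0.071 0;0.22 0 0 -0.0041 0.135 0.095 0;0.275 0 0 -0.0041 0.169 0.119 0;0.33 0.001 0 -0.0041 0.202 0.143 0;0.385 0.001 0 -0.0041 0.236 0.167 0;0.44 0.002 0 -0.0041 0.27 0.19 0;0.495 0.002 0 -0.0041 0.303 0.214 0;0.5496 0.0028 0.0006 -0.0041 0.337 0.238 0;0.5496 0.0028 0.0006 -0.0041 0.337 0.238 0;0.5496 0.0028 0.0006 -0.0041 0.337 0.238 0"
}}

```text
clock: 8.45
tcp_pos: [0.5035, -0.2141, 0.1594]
orientation: [-2.198, 0.045, 2.198]
contact_force: [0.3, 0.6, -3.1]
grip_width: 0.0335
```

Run:
```python
from h import *
plan((.5032,-.2155,.09),np.radians(-92.5))
```

```text
w [0.0003 0.0001 0.0025] t [0.0694 0.0016 0.0002] rows 1.1
```

Emit:
{"name": "apply_moves", "arguments": {
  "series": "0 0 0.0025 0.03 0.0008 0.0002 0;0 0 0.0025 0.06 0.0012 0.0002 0;0 0 0.0025 0.084 0.0012 0.0002 0;0 0 0.0025 0.084 0.0012 0.0002 0;0 0 0.0025 0.084 0.0012 0.0002 0;0 0 0.0025 0.084 0.0012 0.0002 0"
}}

```text
clock: 9.2
tcp_pos: [0.5051, -0.2159, 0.0778]
orientation: [-2.205, 0.05, 2.196]
contact_force: [0.4, 0.2, -3.9]
grip_width: 0.0335
```

Run:
```python
from h import *
import pickle
o=get_obs();print(o['tcp_pos'],o['contact_force'],o['moment'])
c=camera_info('wrist');im=grab_frame('wrist');cv2.imwrite('pics/w7.png',im);pickle.dump((o,c),open('w7.pkl','wb'))
g=np.hstack([cv2.resize(im[80:210,120:260],None,fx=2.8,fy=2.8,interpolation=2),cv2.resize(im[80:210,260:400],None,fx=2.8,fy=2.8,interpolation=2)])
cv2.imwrite('pics/w7c.png',g)
cv2.imwrite('pics/s7.png',cv2.resize(grab_frame('scene')[140:270,130:290],None,fx=4,fy=4,interpolation=2))
plan((.5032,-.2155,.075),np.radians(-92.5))
```

```text
[ 0.50512734 -0.21594368  0.07775147] [ 0.42703903  0.15856909 -3.90658324] [ 0.03052369 -0.01091397 -0.06333461]
w [ 0.     -0.0039 -0.0018] t [ 0.0026 -0.0005  0.0016] rows 0.0
```

View pics/w7c.png

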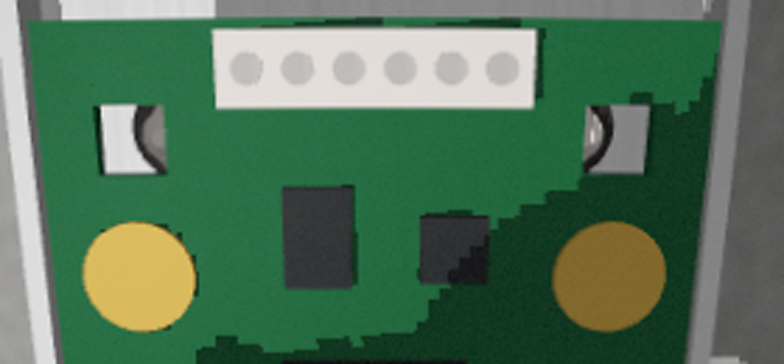

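View pics/s7.png

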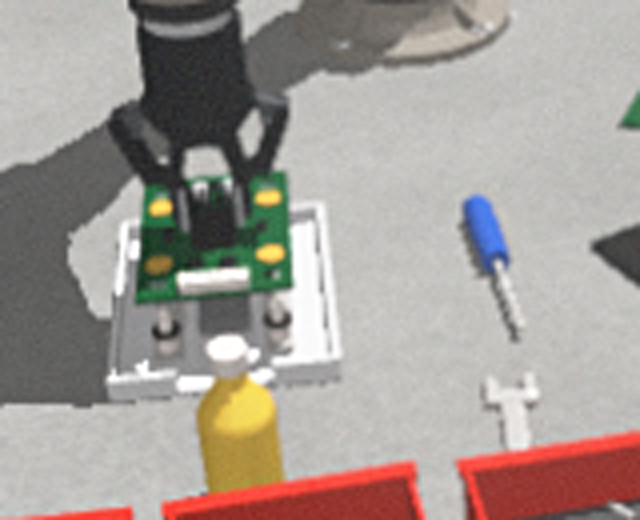

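The posts show symmetrically through holes a and d (left crop 135–165, right crop 585–612), so the board is centred laterally. I correct the remaining tool offset and let it settle.

Emit:
{"name": "apply_moves", "arguments": {
  "series": "0 0 0 0.0026 -0.0003 0.001 0;0 0 0 0.0026 -0.0003 0.001 0;0 0 0 0.0026 -0.0003 0.001 0;0 0 0 0.0026 -0.0003 0.001 0"
}}

```text
clock: 9.8
tcp_pos: [0.5032, -0.2157, 0.074]
orientation: [-2.202, 0.05, 2.198]
contact_force: [0.4, -0.6, -3.2]
grip_width: 0.0335
```

Run:
```python
from h import *
o=get_obs();print(o['tcp_pos'],o['contact_force'],o['moment'],abs(o['qvel']).max())
plan((.5032,-.2155,.070),np.radians(-92.5))
```

```text
[ 0.50321307 -0.2156579   0.07400431] [ 0.37354385 -0.62273254 -3.19870944] [ 0.00410987  0.01601292 -0.01847138] 0.0018157867446940224
w [-0.0001 -0.0022 -0.0013] t [ 0.004  -0.0002  0.    ] rows 0.1
```

Emit:
{"name": "apply_moves", "arguments": {
  "series": "0 -0.002 -0.001 0.004 0 0 0;0 -0.002 -0.001 0.008 0 0 0;0 -0.002 -0.001 0.012 0 0 0;0 -0.002 -0.001 0.014 0 0 0;0 -0.002 -0.001 0.016 0 0 0;0 -0.002 -0.001 0.016 0 0 0"
}}

```text
clock: 10.55
tcp_pos: [0.5031, -0.2156, 0.0579]
orientation: [-2.199, 0.048, 2.199]
contact_force: [-0.1, -0.1, -3.2]
grip_width: 0.0336
```

Run:
```python
from h import *
o=get_obs();print(o['tcp_pos'],o['contact_force'],o['moment'],abs(o['qvel']).max())
plan((.5032,-.2155,.055),np.radians(-92.5))
im=grab_frame('wrist')
cv2.imwrite('pics/w8c.png',np.hstack([cv2.resize(im[80:210,120:260],None,fx=2.8,fy=2.8,interpolation=2),cv2.resize(im[80:210,260:400],None,fx=2.8,fy=2.8,interpolation=2)]))
```

```text
[ 0.50312304 -0.21561324  0.0578541 ] [-0.07099204 -0.05337057 -3.15242259] [-0.00346958 -0.00130222 -0.01127429] 0.005999327462677041
w [-0.      0.     -0.0002] t [ 0.0029 -0.0001 -0.0001] rows 0.0
```

View pics/w8c.png

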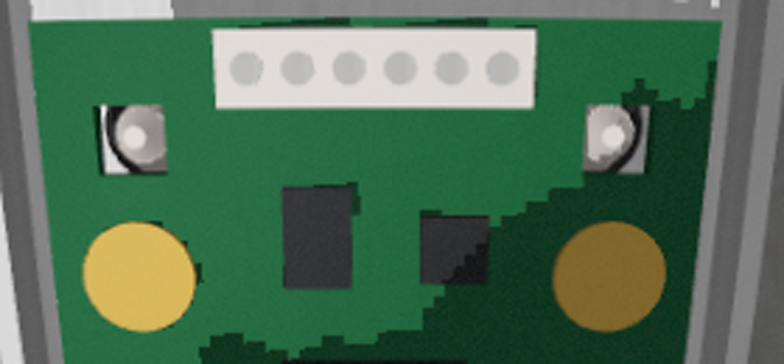

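The tips now sit in the middle of holes a (133,138) and d (612,138). I feel downward.

Emit:
{"name": "apply_moves", "arguments": {
  "series": "0 0 0 0.002 0 0 0;0 0 0 0.004 0 0 0;0 0 0 0.004 0 0 0"
}}

```text
clock: 10.98
tcp_pos: [0.5031, -0.2156, 0.0538]
orientation: [-2.199, 0.048, 2.2]
contact_force: [0.1, -0.0, -2.3]
grip_width: 0.0336
```

Emit:
{"name": "apply_moves", "arguments": {
  "series": "0 0 0 0.001 0 0 0;0 0 0 0.0015 0 0 0;0 0 0 0.0015 0 0 0"
}}

```text
clock: 11.35
tcp_pos: [0.5032, -0.2157, 0.0525]
orientation: [-2.2, 0.048, 2.199]
contact_force: [-0.2, -0.3, -3.5]
grip_width: 0.0335
```

Emit:
{"name": "apply_moves", "arguments": {
  "series": "0 0 0 0.001 0 0 0;0 0 0 0.0015 0 0 0;0 0 0 0.0015 0 0 0"
}}

```text
clock: 11.72
tcp_pos: [0.5032, -0.2157, 0.0509]
orientation: [-2.2, 0.048, 2.199]
contact_force: [0.5, -0.3, -3.1]
grip_width: 0.0335
```

Emit:
{"name": "apply_moves", "arguments": {
  "series": "0 0 0 0.001 0 0 0;0 0 0 0.0015 0 0 0;0 0 0 0.0015 0 0 0"
}}

```text
clock: 12.1
tcp_pos: [0.5032, -0.2157, 0.0495]
orientation: [-2.2, 0.048, 2.199]
contact_force: [0.2, -0.1, -2.0]
grip_width: 0.0334
```

Emit:
{"name": "apply_moves", "arguments": {
  "series": "0 0 0 0.001 0 0 0;0 0 0 0.001 0 0 0;0 0 0 0.001 0 0 0"
}}

```text
clock: 12.48
tcp_pos: [0.5033, -0.2157, 0.0485]
orientation: [-2.2, 0.048, 2.199]
contact_force: [0.5, 0.9, -2.8]
grip_width: 0.0333
```

Emit:
{"name": "apply_moves", "arguments": {
  "series": "0 0 0 0.001 0 0 0;0 0 0 0.001 0 0 0;0 0 0 0.001 0 0 0"
}}

```text
clock: 12.85
tcp_pos: [0.5034, -0.2157, 0.0476]
orientation: [-2.2, 0.048, 2.199]
contact_force: [0.5, 0.4, -2.2]
grip_width: 0.0335
```

Emit:
{"name": "apply_moves", "arguments": {
  "series": "0 0 0 0.001 0 0 0;0 0 0 0.001 0 0 0;0 0 0 0.001 0 0 0"
}}

```text
clock: 13.22
tcp_pos: [0.5035, -0.2157, 0.047]
orientation: [-2.2, 0.049, 2.199]
contact_force: [-0.8, 0.3, 5.6]
grip_width: 0.0335
```

Run:
```python
from h import *
f=[]
for i in range(8):
    im=grab_frame('wrist');o=get_obs();f.append(o['contact_force'][2])
print(np.round(f,1),np.mean(f),o['tcp_pos'],o['moment'],o['clock'])
cv2.imwrite('pics/w9.png',im)
```

```text
[6.1 6.4 5.  5.6 6.4 4.9 5.5 5.6] 5.660364091497502 [ 0.50351087 -0.21575707  0.04698679] [0.10631859 0.32873313 0.06531469] 13.625
```

The force went from −3 N to +5.6 N, so the board is resting on the barbs with the TCP at 0.047 (underside about 0.037). I ease up slightly and release.

Emit:
{"name": "apply_moves", "arguments": {
  "series": "0 0 0 -0.0005 0 0 0;0 0 0 -0.0005 0 0 0;0 0 0 -0.0005 0 0 0.2;0 0 0 -0.0005 0 0 0.6;0 0 0 -0.0005 0 0 0.8;0 0 0 -0.0005 0 0 0.8;0 0 0 -0.02 0 0 0.8;0 0 0 -0.06 0 0 0.8;0 0 0 -0.1 0 0 0.8;0 0 0 -0.12 0 0 0.8;0 0 0 -0.12 0 0 0.8"
}}

```text
clock: 15.0
tcp_pos: [0.5042, -0.216, 0.168]
orientation: [-2.204, 0.05, 2.196]
contact_force: [0.5, -1.6, 0.8]
grip_width: 0.0682
```

Run:
```python
from h import *
import pickle
o=get_obs();print(o['tcp_pos'],o['contact_force'],o['grip_width'])
c=camera_info('wrist');im=grab_frame('wrist');cv2.imwrite('pics/w10.png',im);pickle.dump((o,c),open('w10.pkl','wb'))
```

```text
[ 0.50419995 -0.21598794  0.16801809] [ 0.45695677 -1.57328236  0.8450914 ] 0.0682471949667941
```

View pics/w10.png

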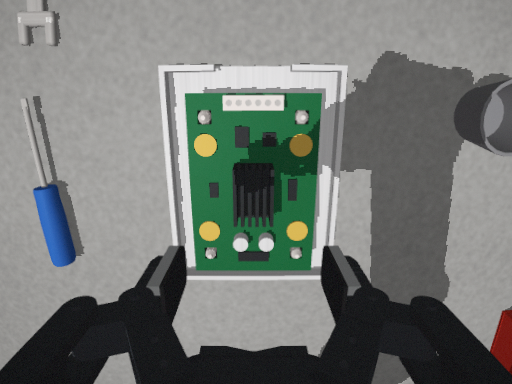

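All four posts stick through their holes at (204,117), (302,117), (211,253) and (296,253). The board is level and the strip is at the rim gap. I now locate the pads for pressing.

```bash
cat > pads.py <<'E'
from h import *
def pads(im,c,ap,z):
    w=[]
    for x,y in ap:
        s=cv2.resize(im[y-17:y+18,x-17:x+18],None,fx=8,fy=8,interpolation=cv2.INTER_CUBIC)
        h=cv2.cvtColor(s,cv2.COLOR_BGR2HSV);m=cv2.inRange(h,(12,90,50),(32,255,255))
        ct=max(cv2.findContours(m,0,1)[0],key=cv2.contourArea);e=cv2.fitEllipse(cv2.convexHull(ct))
        w.append(((e[0][0]+.5)/8-.5+x-17,(e[0][1]+.5)/8-.5+y-17))
    return onz(c,w,z)
E
python3 - <<'E'
from pads import *
import pickle
o,c=pickle.load(open('w10.pkl','rb'))
p=pads(cv2.imread('pics/w10.png'),c,[(205,146),(301,146),(209,231),(297,231)],.0417)
print(p.round(4),p.mean(0).round(4))
print([np.linalg.norm(p[i]-p[j]).round(4) for i,j in((0,1),(2,3),(0,2),(1,3))],np.degrees(np.arctan2(p[0,1]-p[2,1],p[0,0]-p[2,0])))
plan((p[0][0],p[0][1],.07),np.radians(-92.5))
E
```

```text
[[ 0.5452 -0.1748  0.0417]
 [ 0.5416 -0.2588  0.0417]
 [ 0.4632 -0.1713  0.0417]
 [ 0.4596 -0.2553  0.0417]] [ 0.5024 -0.2151  0.0417]
[np.float64(0.0841), np.float64(0.0841), np.float64(0.0821), np.float64(0.0821)] -2.4118933038141477
w [-0.0002 -0.001  -0.0007] t [ 0.0967 -0.0428 -0.04  ] rows 1.8
```

Emit:
{"name": "apply_moves", "arguments": {
  "series": "0 0 0 0.03 -0.0428 -0.04 0;0 -0.001 -0.0007 0.06 -0.0428 -0.04 0;0 -0.001 -0.0007 0.08 -0.0428 -0.04 0;0 -0.001 -0.0007 0.08 -0.0428 -0.04 0;0 -0.001 -0.0007 0.08 -0.0428 -0.04 0;0 -0.001 -0.0007 0.08 -0.0428 -0.04 0;0 -0.001 -0.0007 0.08 -0.0428 -0.04 0"
}}

```text
clock: 15.92
tcp_pos: [0.5455, -0.1749, 0.0873]
orientation: [-2.2, 0.048, 2.198]
contact_force: [-0.2, -0.3, -0.6]
grip_width: 0.0004
```

```bash
cat > st.py <<'E'
from h import *
import sys
P=dict(a=(.5452,-.1748),d=(.5416,-.2588),b=(.4632,-.1713),c=(.4596,-.2553))
o=get_obs();print(o['clock'],o['tcp_pos'].round(4),o['contact_force'].round(1),o['grip_width'].round(4))
for k in sys.argv[1]: print(k,end=' ');plan((*P[k],float(sys.argv[2])),np.radians(-92.42))
E
python3 st.py a .05
python3 - <<'E'
from h import *
cv2.imwrite('pics/w11.png',grab_frame('wrist'))
E
```

```text
Traceback (most recent call last):
  File "st.py", line 4, in <module>
    o=get_obs();print(o['clock'],o['tcp_pos'].round(4),o['contact_force'].round(1),o['grip_width'].round(4))
                                                                                   ^^^^^^^^^^^^^^^^^^^^^
AttributeError: 'float' object has no attribute 'round'
```

View pics/w11.png

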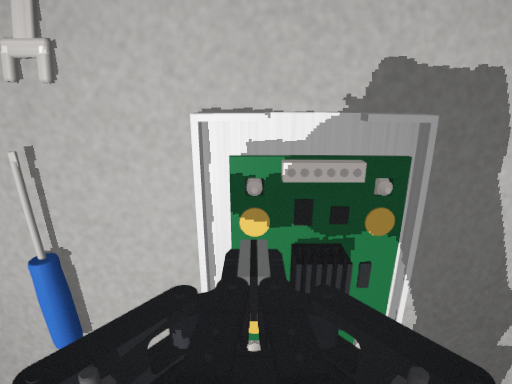

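The shut fingers sit over pad a at (255,222). The heat sink is clear on the right at (320,270).

Emit:
{"name": "apply_moves", "arguments": {
  "series": "0 0 0 0.02 0 0 0;0 0 0 0.035 0 0 0;0 0 0 0.0425 0 0 0;0 0 0 0.0425 0 0 0"
}}

```text
clock: 16.48
tcp_pos: [0.5448, -0.1745, 0.0436]
orientation: [-2.197, 0.047, 2.201]
contact_force: [0.3, 0.7, -0.7]
grip_width: -0.0001
```

Emit:
{"name": "apply_moves", "arguments": {
  "series": "0 0 0 0.0007 0 0 0;0 0 0 0.0014 0 0 0;0 0 0 0.002 0 0 0;0 0 0 0.002 0 0 0"
}}

```text
clock: 16.98
tcp_pos: [0.5452, -0.1747, 0.0422]
orientation: [-2.199, 0.048, 2.2]
contact_force: [0.6, 0.0, 1.3]
grip_width: -0.0
```

Emit:
{"name": "apply_moves", "arguments": {
  "series": "0 0 0 0.0005 0 0 0;0 0 0 0.001 0 0 0;0 0 0 0.001 0 0 0"
}}

```text
clock: 17.35
tcp_pos: [0.5453, -0.1747, 0.0414]
orientation: [-2.199, 0.048, 2.199]
contact_force: [-0.4, 0.6, 5.0]
grip_width: 0.0
```

Emit:
{"name": "apply_moves", "arguments": {
  "series": "0 0 0 0.0005 0 0 0;0 0 0 0.001 0 0 0;0 0 0 0.001 0 0 0"
}}

```text
clock: 17.73
tcp_pos: [0.5454, -0.1747, 0.0404]
orientation: [-2.199, 0.048, 2.199]
contact_force: [-0.2, -0.0, 5.7]
grip_width: -0.0001
```

Emit:
{"name": "apply_moves", "arguments": {
  "series": "0 0 0 0.0005 0 0 0;0 0 0 0.001 0 0 0;0 0 0 0.0015 0 0 0;0 0 0 0.0015 0 0 0"
}}

```text
clock: 18.23
tcp_pos: [0.5452, -0.1746, 0.0385]
orientation: [-2.199, 0.048, 2.2]
contact_force: [1.2, 0.4, 2.0]
grip_width: 0.0002
```

```bash
sed -i "s/,o\['grip_width'\].*$/)/" st.py; python3 st.py c .085
```

```text
18.225 [ 0.5452 -0.1746  0.0385] [1.2 0.4 2. ]
c w [-0.0014  0.0005  0.0004] t [-0.0465  0.0843  0.082 ] rows 2.0
```

Emit:
{"name": "apply_moves", "arguments": {
  "series": "0 0 0 -0.046 0 0 0;0 0 0 -0.046 0.03 0.029 0;0 0 0 -0.046 0.06 0.058 0;0 0 0 -0.046 0.0843 0.082 0;0 0 0 -0.046 0.0843 0.082 0;0 0 0 -0.046 0.0843 0.082 0;0 0 0 -0.025 0.0843 0.082 0;0 0 0 -0.01 0.0843 0.082 0;0 0 0 -0.006 0.0843 0.082 0;0 0 0 -0.006 0.0843 0.082 0"
}}

```text
clock: 19.48
tcp_pos: [0.4596, -0.2548, 0.0443]
orientation: [-2.198, 0.046, 2.201]
contact_force: [0.1, -0.4, -0.2]
grip_width: 0.0
```

```bash
python3 st.py c .0425
```

```text
19.475 [ 0.4596 -0.2548  0.0443] [ 0.1 -0.4 -0.2]
c w [-0.0007  0.0013  0.0008] t [ 0.0018  0.0005 -0.    ] rows 0.0
```

Emit:
{"name": "apply_moves", "arguments": {
  "series": "0 0 0 0.0007 0 0 0;0 0 0 0.0014 0 0 0;0 0 0 0.002 0 0 0;0 0 0 0.0025 0 0 0;0 0 0 0.003 0 0 0;0 0 0 0.003 0 0 0"
}}

```text
clock: 20.23
tcp_pos: [0.4597, -0.2556, 0.042]
orientation: [-2.199, 0.048, 2.199]
contact_force: [-1.2, -1.4, 5.8]
grip_width: -0.0002
```

Emit:
{"name": "apply_moves", "arguments": {
  "series": "0 0 0 0.0005 0 0 0;0 0 0 0.001 0 0 0;0 0 0 0.001 0 0 0"
}}

```text
clock: 20.6
tcp_pos: [0.4596, -0.2557, 0.0409]
orientation: [-2.199, 0.049, 2.199]
contact_force: [-0.1, -1.2, 5.4]
grip_width: 0.0002
```

Emit:
{"name": "apply_moves", "arguments": {
  "series": "0 0 0 0.0005 0 0 0;0 0 0 0.001 0 0 0;0 0 0 0.0015 0 0 0;0 0 0 0.0015 0 0 0"
}}

```text
clock: 21.1
tcp_pos: [0.4596, -0.2557, 0.0394]
orientation: [-2.199, 0.049, 2.199]
contact_force: [-0.3, -0.9, 6.1]
grip_width: 0.0004
```

Emit:
{"name": "apply_moves", "arguments": {
  "series": "0 0 0 0.0005 0 0 0;0 0 0 0.001 0 0 0;0 0 0 0.001 0 0 0"
}}

```text
clock: 21.48
tcp_pos: [0.4592, -0.2551, 0.0377]
orientation: [-2.198, 0.047, 2.2]
contact_force: [-0.0, 0.3, 0.9]
grip_width: 0.0002
```

```bash
python3 st.py b .0445
```

```text
21.475 [ 0.4592 -0.2551  0.0377] [-0.   0.3  0.9]
b w [-0.0014  0.0013  0.0007] t [-0.0067 -0.0839 -0.0004] rows 1.3
```

Emit:
{"name": "apply_moves", "arguments": {
  "series": "0 0 0 -0.04 0 0 0;0 0 0 -0.042 -0.04 0 0;0 0 0 -0.042 -0.0839 -0.0004 0;0 0 0 -0.042 -0.0839 -0.0004 0;0 0 0 -0.025 -0.0839 -0.0004 0;0 0 0 -0.01 -0.0839 -0.0004 0;0 0 0 -0.0065 -0.0839 -0.0004 0;0 0 0 -0.0065 -0.0839 -0.0004 0"
}}

```text
clock: 22.48
tcp_pos: [0.4633, -0.1717, 0.0443]
orientation: [-2.197, 0.048, 2.2]
contact_force: [0.4, -0.1, -0.1]
grip_width: 0.0001
```

Emit:
{"name": "apply_moves", "arguments": {
  "series": "0 0 0 0.0007 0 0 0;0 0 0 0.0014 0 0 0;0 0 0 0.002 0 0 0;0 0 0 0.0025 0 0 0;0 0 0 0.003 0 0 0;0 0 0 0.003 0 0 0"
}}

```text
clock: 23.22
tcp_pos: [0.4637, -0.1714, 0.0417]
orientation: [-2.199, 0.048, 2.2]
contact_force: [0.1, -0.8, 2.1]
grip_width: 0.0
```

Emit:
{"name": "apply_moves", "arguments": {
  "series": "0 0 0 0.0005 0 0 0;0 0 0 0.001 0 0 0;0 0 0 0.0015 0 0 0;0 0 0 0.0015 0 0 0"
}}

```text
clock: 23.72
tcp_pos: [0.4637, -0.1714, 0.0402]
orientation: [-2.199, 0.048, 2.2]
contact_force: [-0.4, 0.9, 5.4]
grip_width: -0.0002
```

Emit:
{"name": "apply_moves", "arguments": {
  "series": "0 0 0 0.0005 0 0 0;0 0 0 0.001 0 0 0;0 0 0 0.0015 0 0 0;0 0 0 0.0015 0 0 0"
}}

```text
clock: 24.22
tcp_pos: [0.4636, -0.1714, 0.0385]
orientation: [-2.199, 0.047, 2.2]
contact_force: [-0.5, 0.8, 2.3]
grip_width: 0.0
```

```bash
python3 st.py d .0445
```

```text
24.225 [ 0.4636 -0.1714  0.0385] [-0.5  0.8  2.3]
d w [-0.0014  0.0006  0.0005] t [-0.0061  0.0839 -0.0817] rows 1.9
```

Emit:
{"name": "apply_moves", "arguments": {
  "series": "0 0 0 -0.046 0 0 0;0 0 0 -0.046 0.03 -0.029 0;0 0 0 -0.046 0.06 -0.058 0;0 0 0 -0.046 0.0839 -0.0817 0;0 0 0 -0.046 0.0839 -0.0817 0;0 0 0 -0.025 0.0839 -0.0817 0;0 0 0 -0.01 0.0839 -0.0817 0;0 0 0 -0.006 0.0839 -0.0817 0;0 0 0 -0.006 0.0839 -0.0817 0"
}}

```text
clock: 25.35
tcp_pos: [0.5412, -0.2586, 0.0443]
orientation: [-2.198, 0.047, 2.201]
contact_force: [-0.3, -0.1, -0.2]
grip_width: -0.0002
```

Emit:
{"name": "apply_moves", "arguments": {
  "series": "0 0 0 0.0007 0 0 0;0 0 0 0.0014 0 0 0;0 0 0 0.002 0 0 0;0 0 0 0.0025 0 0 0;0 0 0 0.003 0 0 0;0 0 0 0.003 0 0 0"
}}

```text
clock: 26.1
tcp_pos: [0.5414, -0.2589, 0.0414]
orientation: [-2.198, 0.048, 2.2]
contact_force: [0.4, 0.0, -0.6]
grip_width: 0.0001
```

Emit:
{"name": "apply_moves", "arguments": {
  "series": "0 0 0 0.0005 0 0 0;0 0 0 0.001 0 0 0;0 0 0 0.0015 0 0 0;0 0 0 0.0015 0 0 0"
}}

```text
clock: 26.6
tcp_pos: [0.5417, -0.2589, 0.0404]
orientation: [-2.199, 0.048, 2.2]
contact_force: [-0.8, 0.6, 4.6]
grip_width: 0.0001
```

Emit:
{"name": "apply_moves", "arguments": {
  "series": "0 0 0 0.0005 0 0 0;0 0 0 0.001 0 0 0;0 0 0 0.0015 0 0 0;0 0 0 0.0015 0 0 0"
}}

```text
clock: 27.1
tcp_pos: [0.5418, -0.259, 0.0391]
orientation: [-2.199, 0.048, 2.199]
contact_force: [-1.8, 1.4, 7.8]
grip_width: 0.0
```

Emit:
{"name": "apply_moves", "arguments": {
  "series": "0 0 0 0.0005 0 0 0;0 0 0 0.001 0 0 0;0 0 0 0.001 0 0 0"
}}

```text
clock: 27.48
tcp_pos: [0.5418, -0.259, 0.0379]
orientation: [-2.199, 0.048, 2.199]
contact_force: [-0.9, 0.3, 4.1]
grip_width: -0.0002
```

Emit:
{"name": "apply_moves", "arguments": {
  "series": "0 0 0 0.0005 0 0 0;0 0 0 0.001 0 0 0;0 0 0 0.0015 0 0 0;0 0 0 0.002 0 0 0;0 0 0 0.002 0 0 0"
}}

```text
clock: 28.1
tcp_pos: [0.5419, -0.259, 0.0359]
orientation: [-2.2, 0.048, 2.199]
contact_force: [-1.5, -0.2, 5.0]
grip_width: -0.0002
```

```bash
python3 st.py b .040
```

```text
28.1 [ 0.5419 -0.259   0.0359] [-1.5 -0.2  5. ]
b w [-0.0015 -0.0002  0.0001] t [-0.0041 -0.0842  0.0825] rows 1.9
```

Emit:
{"name": "apply_moves", "arguments": {
  "series": "0 0 0 -0.046 0 0 0;0 0 0 -0.046 -0.03 0.029 0;0 0 0 -0.046 -0.06 0.058 0;0 0 0 -0.046 -0.0842 0.0825 0;0 0 0 -0.046 -0.0842 0.0825 0;0 0 0 -0.025 -0.0842 0.0825 0;0 0 0 -0.01 -0.0842 0.0825 0;0 0 0 -0.0055 -0.0842 0.0825 0;0 0 0 -0.0055 -0.0842 0.0825 0"
}}

```text
clock: 29.22
tcp_pos: [0.4627, -0.1713, 0.0408]
orientation: [-2.197, 0.048, 2.2]
contact_force: [-1.4, 0.1, -1.2]
grip_width: -0.0002
```

Emit:
{"name": "apply_moves", "arguments": {
  "series": "0 0 0 0.0007 0 0 0;0 0 0 0.0014 0 0 0;0 0 0 0.0021 0 0 0;0 0 0 0.0028 0 0 0;0 0 0 0.0035 0 0 0;0 0 0 0.0035 0 0 0"
}}

```text
clock: 29.98
tcp_pos: [0.463, -0.1711, 0.0379]
orientation: [-2.199, 0.048, 2.199]
contact_force: [-1.2, 0.7, 4.2]
grip_width: -0.0001
```

Emit:
{"name": "apply_moves", "arguments": {
  "series": "0 0 0 0.0005 0 0 0;0 0 0 0.001 0 0 0;0 0 0 0.0015 0 0 0;0 0 0 0.0015 0 0 0"
}}

```text
clock: 30.48
tcp_pos: [0.4631, -0.171, 0.0364]
orientation: [-2.199, 0.047, 2.199]
contact_force: [-0.5, 1.0, 5.0]
grip_width: 0.0001
```

Emit:
{"name": "apply_moves", "arguments": {
  "series": "0 0 0 0.0005 0 0 0;0 0 0 0.001 0 0 0;0 0 0 0.001 0 0 0"
}}

```text
clock: 30.85
tcp_pos: [0.463, -0.171, 0.0355]
orientation: [-2.199, 0.048, 2.199]
contact_force: [-0.8, 1.7, 6.3]
grip_width: 0.0001
```

```bash
python3 st.py a .040
```

```text
30.85 [ 0.463  -0.171   0.0355] [-0.8  1.7  6.3]
a w [-0.0013  0.0001  0.0004] t [-0.0045  0.0002 -0.0823] rows 1.3
```

Emit:
{"name": "apply_moves", "arguments": {
  "series": "0 0 0 -0.02 0 0 0;0 0 0 -0.03 0 -0.04 0;0 0 0 -0.03 0.0002 -0.0823 0;0 0 0 -0.03 0.0002 -0.0823 0;0 0 0 -0.015 0.0002 -0.0823 0;0 0 0 -0.005 0.0002 -0.0823 0;0 0 0 -0.0045 0.0002 -0.0823 0"
}}

```text
clock: 31.72
tcp_pos: [0.5431, -0.1748, 0.0381]
orientation: [-2.195, 0.047, 2.203]
contact_force: [0.4, 0.4, 0.3]
grip_width: -0.0002
```

Emit:
{"name": "apply_moves", "arguments": {
  "series": "0 0 0 0.0007 0 0 0;0 0 0 0.0014 0 0 0;0 0 0 0.0021 0 0 0;0 0 0 0.0028 0 0 0;0 0 0 0.0035 0 0 0;0 0 0 0.0035 0 0 0"
}}

```text
clock: 32.48
tcp_pos: [0.545, -0.175, 0.0364]
orientation: [-2.199, 0.048, 2.2]
contact_force: [-0.3, 0.2, 3.8]
grip_width: -0.0006
```

Emit:
{"name": "apply_moves", "arguments": {
  "series": "0 0 0 0.0005 0 0 0;0 0 0 0.001 0 0 0;0 0 0 0.001 0 0 0"
}}

```text
clock: 32.85
tcp_pos: [0.5451, -0.175, 0.0356]
orientation: [-2.199, 0.048, 2.2]
contact_force: [-2.0, 0.2, 6.8]
grip_width: -0.0002
```

Emit:
{"name": "apply_moves", "arguments": {
  "series": "0 0 0 0.0004 0 0 0;0 0 0 0.0008 0 0 0;0 0 0 0.0008 0 0 0"
}}

```text
clock: 33.22
tcp_pos: [0.5452, -0.1751, 0.0349]
orientation: [-2.199, 0.048, 2.199]
contact_force: [-1.4, 0.0, 6.9]
grip_width: 0.0006
```

Emit:
{"name": "apply_moves", "arguments": {
  "series": "0 0 0 0.0004 0 0 0;0 0 0 0.0008 0 0 0;0 0 0 0.0008 0 0 0"
}}

```text
clock: 33.6
tcp_pos: [0.5453, -0.1751, 0.0344]
orientation: [-2.199, 0.048, 2.199]
contact_force: [-2.4, 0.8, 9.8]
grip_width: 0.0004
```

Emit:
{"name": "apply_moves", "arguments": {
  "series": "0 0 0 0.0003 0 0 0;0 0 0 0.0005 0 0 0;0 0 0 0.0005 0 0 0"
}}

```text
clock: 33.98
tcp_pos: [0.5452, -0.1751, 0.0338]
orientation: [-2.199, 0.048, 2.199]
contact_force: [-2.7, 1.1, 9.6]
grip_width: -0.0002
```

Emit:
{"name": "apply_moves", "arguments": {
  "series": "0 0 0 0.0003 0 0 0;0 0 0 0.0005 0 0 0;0 0 0 0.0005 0 0 0"
}}

```text
clock: 34.35
tcp_pos: [0.5453, -0.1751, 0.0336]
orientation: [-2.199, 0.048, 2.199]
contact_force: [-3.3, 0.7, 11.3]
grip_width: 0.0001
```

Emit:
{"name": "apply_moves", "arguments": {
  "series": "0 0 0 0.0003 0 0 0;0 0 0 0.0004 0 0 0;0 0 0 0.0004 0 0 0"
}}

```text
clock: 34.72
tcp_pos: [0.5453, -0.175, 0.0333]
orientation: [-2.199, 0.048, 2.199]
contact_force: [-3.9, 0.2, 13.8]
grip_width: 0.0001
```

Emit:
{"name": "apply_moves", "arguments": {
  "series": "0 0 0 0.0003 0 0 0;0 0 0 0.0004 0 0 0;0 0 0 0.0004 0 0 0"
}}

```text
clock: 35.1
tcp_pos: [0.5453, -0.1751, 0.0332]
orientation: [-2.199, 0.048, 2.199]
contact_force: [-4.3, 1.5, 15.9]
grip_width: -0.0002
```

Emit:
{"name": "apply_moves", "arguments": {
  "series": "0 0 0 -0.0007 0 0 0;0 0 0 -0.0012 0 0 0;0 0 0 -0.0012 0 0 0"
}}

```text
clock: 35.48
tcp_pos: [0.5453, -0.175, 0.0337]
orientation: [-2.199, 0.048, 2.199]
contact_force: [-2.5, 0.1, 9.3]
grip_width: -0.0001
```

Emit:
{"name": "apply_moves", "arguments": {
  "series": "0 0 0 -0.0005 0 0 0;0 0 0 -0.001 0 0 0;0 0 0 -0.001 0 0 0"
}}

```text
clock: 35.85
tcp_pos: [0.5452, -0.175, 0.0339]
orientation: [-2.199, 0.048, 2.199]
contact_force: [-0.7, -0.3, 4.2]
grip_width: -0.0001
```

Emit:
{"name": "apply_moves", "arguments": {
  "series": "0 0 0 -0.0008 0 0 0;0 0 0 -0.0008 0 0 0"
}}

```text
clock: 36.1
tcp_pos: [0.5446, -0.1748, 0.0343]
orientation: [-2.197, 0.047, 2.201]
contact_force: [-0.7, -0.4, -0.7]
grip_width: -0.0002
```

```bash
python3 st.py c .0385
python3 - <<'E'
from h import *
im=grab_frame('wrist');cv2.imwrite('pics/w12.png',cv2.resize(im[60:260,180:440],None,fx=3,fy=3,interpolation=2))
E
```

```text
36.1 [ 0.5446 -0.1748  0.0343] [-0.7 -0.4 -0.7]
c w [-0.0014  0.0015  0.0006] t [-0.0041  0.0841  0.0814] rows 1.9
```

View pics/w12.png

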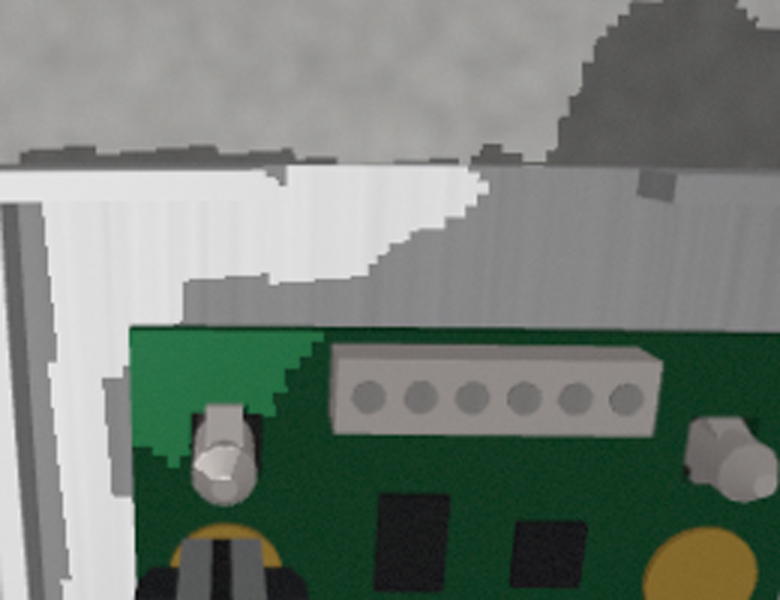

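Pad a is free of contact at 0.0343 with force about 0, so it stayed down, and the barb shows over the edge of hole a. Corner a has clicked. Next is c.

Emit:
{"name": "apply_moves", "arguments": {
  "series": "0 0 0 -0.048 0 0 0;0 0 0 -0.048 0.03 0.029 0;0 0 0 -0.048 0.06 0.057 0;0 0 0 -0.048 0.0843 0.0816 0;0 0 0 -0.048 0.0843 0.0816 0;0 0 0 -0.025 0.0843 0.0816 0;0 0 0 -0.01 0.0843 0.0816 0;0 0 0 -0.006 0.0843 0.0816 0;0 0 0 -0.0045 0.0843 0.0816 0"
}}

```text
clock: 37.28
tcp_pos: [0.46, -0.2552, 0.039]
orientation: [-2.198, 0.047, 2.2]
contact_force: [0.5, -0.3, 1.0]
grip_width: -0.0001
```

Emit:
{"name": "apply_moves", "arguments": {
  "series": "0 0 0 0.0007 0 0 0;0 0 0 0.0014 0 0 0;0 0 0 0.0021 0 0 0;0 0 0 0.0028 0 0 0;0 0 0 0.0028 0 0 0"
}}

```text
clock: 37.9
tcp_pos: [0.4598, -0.2557, 0.0366]
orientation: [-2.199, 0.048, 2.2]
contact_force: [1.2, 0.6, 4.1]
grip_width: -0.0001
```

Emit:
{"name": "apply_moves", "arguments": {
  "series": "0 0 0 0.0005 0 0 0;0 0 0 0.001 0 0 0;0 0 0 0.001 0 0 0"
}}

```text
clock: 38.28
tcp_pos: [0.4599, -0.2558, 0.0355]
orientation: [-2.199, 0.048, 2.2]
contact_force: [-1.7, -0.7, 4.6]
grip_width: -0.0003
```

Emit:
{"name": "apply_moves", "arguments": {
  "series": "0 0 0 0.0005 0 0 0;0 0 0 0.0008 0 0 0;0 0 0 0.0008 0 0 0"
}}

```text
clock: 38.65
tcp_pos: [0.4598, -0.2559, 0.0349]
orientation: [-2.199, 0.048, 2.2]
contact_force: [-0.9, -0.4, 8.1]
grip_width: 0.0001
```

Emit:
{"name": "apply_moves", "arguments": {
  "series": "0 0 0 0.0004 0 0 0;0 0 0 0.0006 0 0 0;0 0 0 0.0006 0 0 0"
}}

```text
clock: 39.02
tcp_pos: [0.4598, -0.2559, 0.0343]
orientation: [-2.199, 0.048, 2.2]
contact_force: [-1.2, 0.5, 7.0]
grip_width: -0.0003
```

Emit:
{"name": "apply_moves", "arguments": {
  "series": "0 0 0 0.0003 0 0 0;0 0 0 0.0005 0 0 0;0 0 0 0.0005 0 0 0"
}}

```text
clock: 39.4
tcp_pos: [0.4598, -0.2559, 0.0341]
orientation: [-2.199, 0.049, 2.2]
contact_force: [-2.1, 0.2, 11.1]
grip_width: -0.0002
```

Emit:
{"name": "apply_moves", "arguments": {
  "series": "0 0 0 0.0003 0 0 0;0 0 0 0.0004 0 0 0;0 0 0 0.0004 0 0 0"
}}

```text
clock: 39.78
tcp_pos: [0.4598, -0.2559, 0.0339]
orientation: [-2.199, 0.049, 2.2]
contact_force: [-2.2, 0.3, 12.0]
grip_width: -0.0004
```

Emit:
{"name": "apply_moves", "arguments": {
  "series": "0 0 0 0.0003 0 0 0;0 0 0 0.0003 0 0 0;0 0 0 0.0003 0 0 0"
}}

```text
clock: 40.15
tcp_pos: [0.4598, -0.2559, 0.0334]
orientation: [-2.199, 0.049, 2.2]
contact_force: [-2.8, -0.2, 11.2]
grip_width: 0.0
```

Emit:
{"name": "apply_moves", "arguments": {
  "series": "0 0 0 0.0002 0 0 0;0 0 0 0.0003 0 0 0;0 0 0 0.0003 0 0 0"
}}

```text
clock: 40.52
tcp_pos: [0.4598, -0.2559, 0.0333]
orientation: [-2.199, 0.049, 2.2]
contact_force: [-4.1, 0.7, 12.2]
grip_width: 0.0
```

Emit:
{"name": "apply_moves", "arguments": {
  "series": "0 0 0 -0.001 0 0 0;0 0 0 -0.002 0 0 0;0 0 0 -0.002 0 0 0"
}}

```text
clock: 40.9
tcp_pos: [0.4596, -0.2554, 0.0342]
orientation: [-2.198, 0.047, 2.2]
contact_force: [-0.4, 0.1, -0.4]
grip_width: -0.0003
```

```bash
python3 st.py b .0385
```

```text
40.9 [ 0.4596 -0.2554  0.0342] [-0.4  0.1 -0.4]
b w [-0.0013  0.0011  0.0007] t [-0.0043 -0.0842  0.    ] rows 1.3
```

c has clicked too: free at 0.0342 with zero force. Next is b.

Emit:
{"name": "apply_moves", "arguments": {
  "series": "0 0 0 -0.045 0 0 0;0 0 0 -0.045 -0.04 0 0;0 0 0 -0.045 -0.0842 0 0;0 0 0 -0.045 -0.0842 0 0;0 0 0 -0.025 -0.0842 0 0;0 0 0 -0.01 -0.0842 0 0;0 0 0 -0.005 -0.0842 0 0;0 0 0 -0.004 -0.0842 0 0"
}}

```text
clock: 41.9
tcp_pos: [0.4631, -0.1717, 0.0381]
orientation: [-2.197, 0.048, 2.201]
contact_force: [-0.0, -0.6, -1.0]
grip_width: -0.0001
```

Emit:
{"name": "apply_moves", "arguments": {
  "series": "0 0 0 0.0007 0 0 0;0 0 0 0.0014 0 0 0;0 0 0 0.0021 0 0 0;0 0 0 0.0028 0 0 0;0 0 0 0.0028 0 0 0"
}}

```text
clock: 42.52
tcp_pos: [0.4633, -0.1714, 0.0357]
orientation: [-2.198, 0.048, 2.2]
contact_force: [-0.4, 0.7, -0.7]
grip_width: -0.0
```

Emit:
{"name": "apply_moves", "arguments": {
  "series": "0 0 0 0.0005 0 0 0;0 0 0 0.001 0 0 0;0 0 0 0.001 0 0 0"
}}

```text
clock: 42.9
tcp_pos: [0.4633, -0.1714, 0.0346]
orientation: [-2.198, 0.048, 2.2]
contact_force: [0.1, 0.1, -0.4]
grip_width: -0.0004
```

Emit:
{"name": "apply_moves", "arguments": {
  "series": "0 0 0 0.0004 0 0 0;0 0 0 0.0008 0 0 0;0 0 0 0.0008 0 0 0"
}}

```text
clock: 43.28
tcp_pos: [0.4634, -0.1714, 0.0338]
orientation: [-2.198, 0.048, 2.2]
contact_force: [-0.1, 0.3, -0.3]
grip_width: 0.0
```

Emit:
{"name": "apply_moves", "arguments": {
  "series": "0 0 0 0.0003 0 0 0;0 0 0 0.0005 0 0 0;0 0 0 0.0005 0 0 0"
}}

```text
clock: 43.65
tcp_pos: [0.4634, -0.1714, 0.0335]
orientation: [-2.198, 0.048, 2.2]
contact_force: [-1.2, 0.4, 4.2]
grip_width: -0.0004
```

Emit:
{"name": "apply_moves", "arguments": {
  "series": "0 0 0 0.0003 0 0 0;0 0 0 0.0004 0 0 0;0 0 0 0.0004 0 0 0"
}}

```text
clock: 44.02
tcp_pos: [0.4634, -0.1715, 0.0335]
orientation: [-2.198, 0.048, 2.2]
contact_force: [-2.5, 0.3, 8.3]
grip_width: -0.0
```

Emit:
{"name": "apply_moves", "arguments": {
  "series": "0 0 0 0.0003 0 0 0;0 0 0 0.0004 0 0 0;0 0 0 0.0004 0 0 0"
}}

```text
clock: 44.4
tcp_pos: [0.4634, -0.1715, 0.0333]
orientation: [-2.198, 0.048, 2.2]
contact_force: [-3.4, 0.5, 12.3]
grip_width: -0.0
```

Emit:
{"name": "apply_moves", "arguments": {
  "series": "0 0 0 0.0003 0 0 0;0 0 0 0.0003 0 0 0;0 0 0 0.0003 0 0 0"
}}

```text
clock: 44.78
tcp_pos: [0.4634, -0.1715, 0.0331]
orientation: [-2.198, 0.048, 2.2]
contact_force: [-3.8, 1.0, 14.0]
grip_width: -0.0005
```

Emit:
{"name": "apply_moves", "arguments": {
  "series": "0 0 0 -0.001 0 0 0;0 0 0 -0.002 0 0 0;0 0 0 -0.0025 0 0 0;0 0 0 -0.0025 0 0 0"
}}

```text
clock: 45.28
tcp_pos: [0.4633, -0.1715, 0.0346]
orientation: [-2.198, 0.048, 2.2]
contact_force: [0.6, -0.1, -0.1]
grip_width: -0.0001
```

```bash
python3 st.py d .0385
python3 - <<'E'
from h import *
im=grab_frame('wrist');cv2.imwrite('pics/w13.png',cv2.resize(im[40:260,180:440],None,fx=2.7,fy=2.7,interpolation=2))
E
```

```text
45.275 [ 0.4633 -0.1715  0.0346] [ 0.6 -0.1 -0.1]
d w [-0.0015  0.0009  0.0005] t [-0.004   0.0838 -0.082 ] rows 1.9
```

View pics/w13.png

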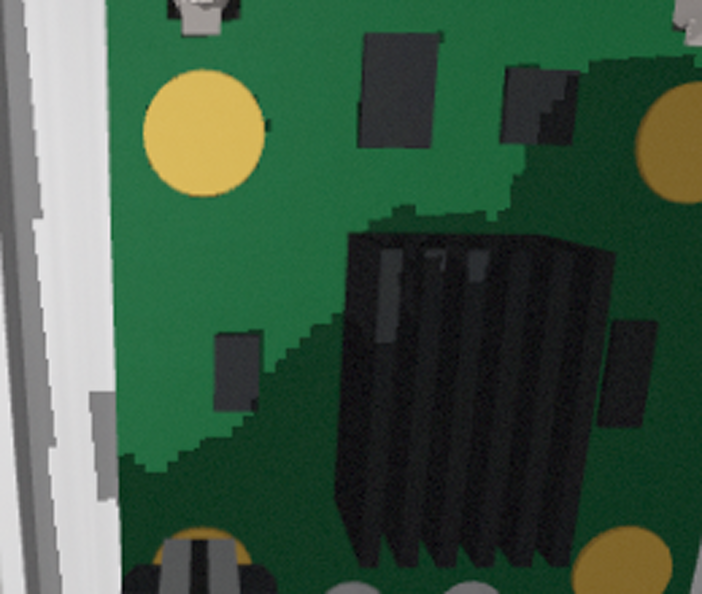

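Corner a's barb at (200,20) hooks over the hole edge. b stays down, with contact only below 0.0338. Now d.

Emit:
{"name": "apply_moves", "arguments": {
  "series": "0 0 0 -0.046 0 0 0;0 0 0 -0.046 0.03 -0.029 0;0 0 0 -0.046 0.06 -0.058 0;0 0 0 -0.046 0.084 -0.0822 0;0 0 0 -0.046 0.084 -0.0822 0;0 0 0 -0.025 0.084 -0.0822 0;0 0 0 -0.01 0.084 -0.0822 0;0 0 0 -0.004 0.084 -0.0822 0;0 0 0 -0.0025 0.084 -0.0822 0"
}}

```text
clock: 46.45
tcp_pos: [0.5416, -0.2586, 0.0369]
orientation: [-2.198, 0.047, 2.201]
contact_force: [0.2, 0.1, 0.1]
grip_width: 0.0001
```

Emit:
{"name": "apply_moves", "arguments": {
  "series": "0 0 0 0.0006 0 0 0;0 0 0 0.0012 0 0 0;0 0 0 0.0018 0 0 0;0 0 0 0.0018 0 0 0"
}}

```text
clock: 46.95
tcp_pos: [0.5419, -0.2591, 0.0355]
orientation: [-2.198, 0.048, 2.2]
contact_force: [-0.1, -0.4, -0.5]
grip_width: -0.0
```

Emit:
{"name": "apply_moves", "arguments": {
  "series": "0 0 0 0.0005 0 0 0;0 0 0 0.0008 0 0 0;0 0 0 0.0008 0 0 0"
}}

```text
clock: 47.32
tcp_pos: [0.5417, -0.259, 0.0345]
orientation: [-2.198, 0.048, 2.2]
contact_force: [-0.5, -0.5, 0.7]
grip_width: -0.0001
```

Emit:
{"name": "apply_moves", "arguments": {
  "series": "0 0 0 0.0003 0 0 0;0 0 0 0.0005 0 0 0;0 0 0 0.0005 0 0 0"
}}

```text
clock: 47.7
tcp_pos: [0.5418, -0.259, 0.0341]
orientation: [-2.198, 0.048, 2.2]
contact_force: [0.0, -0.5, 0.4]
grip_width: -0.0002
```

Emit:
{"name": "apply_moves", "arguments": {
  "series": "0 0 0 0.0003 0 0 0;0 0 0 0.0005 0 0 0;0 0 0 0.0005 0 0 0"
}}

```text
clock: 48.08
tcp_pos: [0.5418, -0.259, 0.0337]
orientation: [-2.198, 0.048, 2.2]
contact_force: [-0.7, -0.6, 2.2]
grip_width: -0.0
```

Emit:
{"name": "apply_moves", "arguments": {
  "series": "0 0 0 0.0003 0 0 0;0 0 0 0.0004 0 0 0;0 0 0 0.0004 0 0 0"
}}

```text
clock: 48.45
tcp_pos: [0.5418, -0.259, 0.0336]
orientation: [-2.198, 0.048, 2.2]
contact_force: [-1.9, 0.5, 5.5]
grip_width: 0.0001
```

Emit:
{"name": "apply_moves", "arguments": {
  "series": "0 0 0 0.0003 0 0 0;0 0 0 0.0004 0 0 0;0 0 0 0.0004 0 0 0"
}}

```text
clock: 48.82
tcp_pos: [0.5419, -0.259, 0.0335]
orientation: [-2.198, 0.048, 2.2]
contact_force: [-1.9, 1.1, 8.7]
grip_width: -0.0001
```

Emit:
{"name": "apply_moves", "arguments": {
  "series": "0 0 0 0.0003 0 0 0;0 0 0 0.0004 0 0 0;0 0 0 0.0004 0 0 0"
}}

```text
clock: 49.2
tcp_pos: [0.5419, -0.259, 0.0334]
orientation: [-2.198, 0.048, 2.2]
contact_force: [-4.3, 2.2, 10.6]
grip_width: -0.0001
```

Emit:
{"name": "apply_moves", "arguments": {
  "series": "0 0 0 0.0002 0 0 0;0 0 0 0.0003 0 0 0;0 0 0 0.0003 0 0 0"
}}

```text
clock: 49.58
tcp_pos: [0.5419, -0.259, 0.0333]
orientation: [-2.198, 0.048, 2.2]
contact_force: [-5.5, 1.1, 13.1]
grip_width: 0.0
```

Emit:
{"name": "apply_moves", "arguments": {
  "series": "0 0 0 -0.002 0 0 0;0 0 0 -0.03 0 0 0;0 0 0 -0.07 -0.02 0.03 0;0 0 0 -0.08 -0.04 0.08 0;0 0 0 -0.08 -0.043 0.105 0;0 0 0 -0.08 -0.043 0.105 0;0 0 0 -0.08 -0.043 0.105 0"
}}

```text
clock: 50.45
tcp_pos: [0.44, -0.2118, 0.1123]
orientation: [-2.2, 0.048, 2.199]
contact_force: [0.3, 0.4, -1.0]
grip_width: 0.0
```

Run:
```python
from h import *
o=get_obs();print(o['tcp_pos'],o['clock'])
im=grab_frame('wrist');cv2.imwrite('pics/w14.png',im)
```

```text
[ 0.4400252  -0.2117601   0.11233217] 50.45
```

View pics/w14.png

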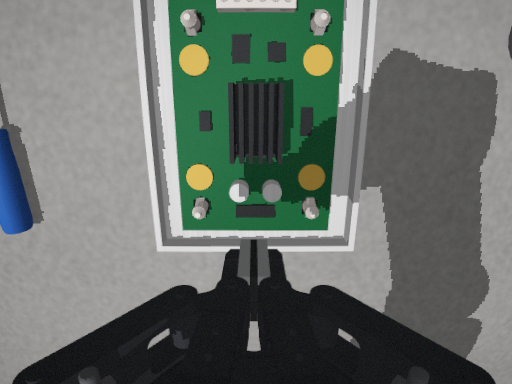

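Run:
```python
import cv2,numpy as np
im=cv2.imread('pics/w14.png')
f=lambda x,y:cv2.resize(im[max(y-20,0):max(y-20,0)+40,x-22:x+23],None,fx=7,fy=7,interpolation=cv2.INTER_CUBIC)
cv2.imwrite('pics/w14c.png',np.vstack([np.hstack([f(191,20),f(320,20)]),np.hstack([f(200,208),f(311,208)])]))
```

```text
(no output)
```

View pics/w14c.png

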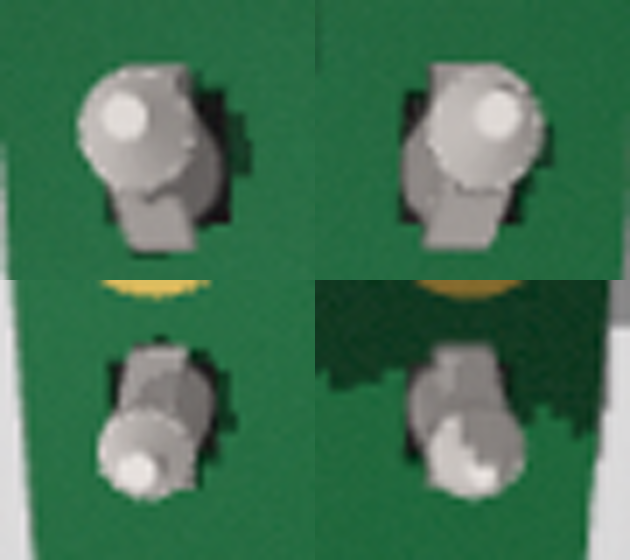

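All four posts show their barbs hooked over the hole edges. At a and d both barbs are visible; at b and c only the +x ones, the others being hidden behind the posts. I make one last check of alignment and bystanders.

Run:
```python
from pads import *
o=get_obs();print(o['tcp_pos'],o['contact_force'],o['clock'])
c=camera_info('wrist')
p=pads(grab_frame('wrist'),c,[(194,60),(318,60),(200,177),(311,177)],.0329)
yaw=np.radians(-2.48);H=np.array([.5026,-.2150]);M=np.array([[np.cos(yaw),-np.sin(yaw)],[np.sin(yaw),np.cos(yaw)]])
print(((p[:,:2]-H)@M*1000).round(1),[np.linalg.norm(p[i]-p[j]).round(4) for i,j in((0,1),(2,3),(0,2),(1,3))])
t=grab_frame('top');a=cv2.imread('pics/top0.png')
cv2.imwrite('pics/topend.png',t)
```

```text
[ 0.44022442 -0.21173096  0.11221893] [-0.61897826  0.01426693  0.76394314] 50.5
[[ 41.2  41.6]
 [ 41.1 -42.3]
 [-40.5  41.7]
 [-40.8 -42.1]] [np.float64(0.0838), np.float64(0.0838), np.float64(0.0818), np.float64(0.0819)]
```

View pics/topend.png

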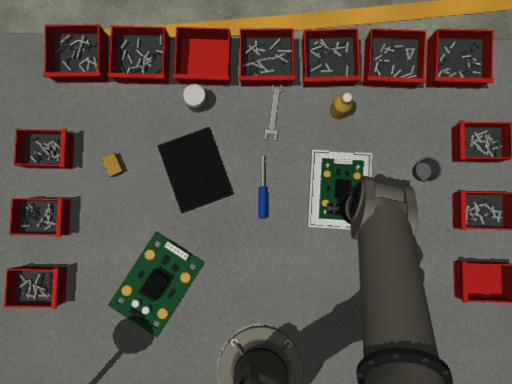

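The bystanders are unmoved. The pads measure within about 0.5 mm of nominal, and the arm touches nothing. I hand in.

```bash
python3 -c "
from bench import *
hand_in()"
```

```text
the job is handed in; nothing more can be done
```

The small green board is on the four standoffs with its terminal strip at the rim gap, and as far as I could check all four corners have clicked. I carried it by the heat sink, felt it onto the barbs, let go, and pressed it home with shut fingers on the gold pads only, going round the corners. The highest force I read was about 16 N, on pad a. I handed in at 50.5 s with the arm clear.

**Position:** in the last wrist view, all four pads are within about 0.5 mm of nominal in the housing frame. The bystanders look unmoved in the top view.

**Clicks at a and c:** both corners stayed down when let go, and c's force fell as it clicked (12.0 to 11.2 N).

**Clicks at b and d:** I felt no separate click at either corner. They were already at clicked height (pad tops near 0.034 m) and stiff when pressed to 13–14 N. That they have clicked rests on their height and on the pictures.

**Barbs:** in the last close-up both barbs at a and d and the +x barbs at b and c hook over the hole edges. The −x barbs at b and c were hidden behind their posts, so I could not check those two.

**Disagreements:** the top camera differed from the wrist camera by 2–4 mm. I used the wrist view for both the board and the housing, and the posts showing centred in holes a and d bore that out.

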